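Prop the model girder bridge with a lab jack and weight its track

ROBOT

A 6-joint arm with a two-finger parallel gripper is mounted at the origin on the work surface. World frame = base frame: x ahead of the robot, y to its left, z up, the work surface at z = 0. Lengths are in m, angles in rad, forces in N, time in s.
With the tool pointing down it reaches from about 0.35 to 0.975 m from the base axis. Payload 4.9 kg.
Tool frame: the origin (TCP) lies on the centre line of the jaws, within the pads' length; the fingertips stand ctrl.tcp_to_tips ahead of it and the grasp point (between the pads) lies 3 mm ahead of it (ctrl.tcp_to_tips is the distance from the TCP to the fingertips, in m); z points along the fingers, y is the direction in which the jaws open and shut (so a half turn about z gives the same grasp; the last joint's range is limited). The gripper opens to 85 mm and grips with 20 to 120 N. Pads are 22 mm wide; open, the fingers measure 114 mm over their backs; the gripper's body (76 mm by 85 mm) begins 54 mm behind the grasp point. The pads swing forward as they close: fully open they stand 13 mm farther back than shut.
Start: joints at [-1.432, 0.053, 1.613, -0, 1.476, -0.119], TCP at [0.159, -0.604, 0.253] pointing down, gripper open.
Joint ranges: [-3.01, 3.01], [-1.01, 2.22], [0.06, 2.58], [-1.02, 4.17], [0.09, 2.62], [-3.14, 3.14]. Speed limits (rad/s): [2.57, 2.57, 3.14, 3.14, 3.14, 3.14].

INTERFACE

Orientations are given as a rotation vector (axis times angle).
In Python, from station import ctrl, vision gives the robot as it stands.
- The arm moves only by the tool jog_arm, never from a script. Its argument "deltas" is a list of rows, each a list of 7 numbers: the turn, a rotation vector about the tool's x, y, z in rad, then the shift along the tool's x, y, z in cm, then the opening, from 0 (shut) to 1 (fully open). A call has 1 to 12 rows; each row shifts and turns the commanded pose from where the row before left it, along the tool's axes as they then stand; what a row does not reach is not made up. A row lasts 1/12 s, in which the tool goes at most 41.7 mm and 7.16 degrees, less where a joint would pass 70% of its speed; a pose out of reach is approached as far as the arm can. A call with a gripper value outside its range is refused whole. The fingers move at their own pace and stop on an object; "grip_force" is the grip in N (left out, the last holds). Time passes only in rows, so rows that do not move let the fingers close. It gives the time, the measured TCP pose, the force and the opening at its end, in the units of the state.
- ctrl.get_obs(): the state, without advancing time (a new reading comes with each control period).
- vision.get_image(name): name is "side" or "top"; returns (picture, depth): 384x512x3 uint8, red, green, blue; 384x512 float32, m along the optical axis (not along the pixel's ray), 0 where there is no reading.
- vision.calibration(name): a dict with "fx", "fy", "cx", "cy" (pixels), "rvec" (rotation vector, rad) and "tvec" (3), from world to camera coordinates, as OpenCV has them. Camera axes: x right, y down, z forward; pixel columns grow to the right and rows downward; lengths in m; the calibration is good to about 2 mm. A picture is of the moment at which its call begins. calibration takes no time and is no camera call.
- ctrl.finish_job(): hands the job in, once; it reports no verdict.
The state is a dict: "t": time; "q": joint angles; "dq": joint speeds; "effort": joint torques, N m; "tool_pos": TCP position; "tool_rot": TCP orientation; "contact_force": force on the tool from outside, world axes, zero at the start; "wrist_torque": the same for the moment, N m; "opening": finger opening in m.
Only numpy, scipy, OpenCV 4.12 (cv2) and the standard library are available. Lean on these libraries where they do the work, as an engineer would, in place of code of your own. Each camera call takes 0.05 s, during which the arm holds its last target. There are 200 camera calls.

TASK

The track on the model bridge is to be weighted down while it sets, so first prop the span from below: tip the standing packing block over so that its cork face is up, and lay it crosswise under the bridge, in the middle of the jack's platform. Wind the jack up by its handwheel until the cork just touches the underside of the bridge without lifting the bridge off its piers. Then set the steel weight gently on the rails, lengthwise between the girders, right above the block, and leave the bridge square on its piers and the wagon, paint jar and glue bottle where they stand.

Things in the scene. Friction and masses are not known exactly. Their poses are not given: they have to be found in the camera images.
- stand: fixed stand: plywood board 150 x 330 x 15 mm carrying two brick piers (70 mm along x, 45 mm along y, 178 mm above the bench) 220 mm apart, and the jack between them. Origin: middle of the board, on the bench. Its y axis runs along the bridge, its -x side (the jack's handwheel side) faces the robot
- platform_top (a point): middle of the top face of the jack's platform, a level steel plate 100 x 100 mm whose sides are parallel to the stand's axes. It is 116 to 125 mm above the bench at the start and moves straight up over the middle of the stand as the handwheel is wound; with the block lying on it, 9 to 17 mm are left below the bridge at first. Axes as the stand's
- wheel_hub (a point): centre of the front face of the jack's black handwheel (68 mm diameter, 9 mm thick), 74 mm in front of the middle of the platform; the wheel's axis is level, along the stand's x. Turning it clockwise as seen from the robot raises the platform, 8 mm per full turn, and the hub rises half as far. 1 to 2.2 turns are needed; the screw's end stop is over a turn beyond. It turns against light friction (0.05 N m) and stays where it is left, also under load
- grip_mid (a point): middle of the red revolving crank grip, a level cylinder of 15 mm diameter and 50 mm length, standing out of the handwheel's front face towards the robot, 26 mm off the wheel's axis, at any angle at the start. The point lies on its axis, 27 mm in front of the wheel's face. The grip spins freely on its spindle, so it can be held in a steady hand and led round the hub in a circle
- bridge: loose model plate-girder bridge, about 0.5 kg, 56 mm wide (x), 262 mm long (y), green side girders 34 mm high, 50 mm clear between them, two rails on the deck whose tops are 12 mm above the underside. Origin: middle of its flat underside, 178 mm above the bench; it rests with both ends on the piers. y axis along the bridge
- block: loose packing block of pale wood, 45 x 44 x 80 mm, about 0.12 kg, with a brown cork sheet on one 44 x 80 mm face. Origin: middle of one square end, the one it stands on at the start; z axis along its 80 mm length, x axis out of the cork face (cork is up when x points up). At the start it stands on end, cork facing away from the robot
- block_mid (a point): centre of the packing block; 22.5 mm from the cork face and the face opposite, 22 mm from the other two long faces, 40 mm from the ends
- weight: steel weight, 36 mm (x) x 56 mm (y) x 28 mm high, about 0.46 kg, with a brass knob on top. Origin: middle of its underside; z up
- weight_knob (a point): middle of the brass knob: a cylinder 20 mm in diameter and 16 mm high on a 12 mm neck, centre 47 mm above the weight's underside; its rim begins 11 mm above the weight's flat top
- wagon: bystander: red open wagon, 32 x 84 x 35 mm, on the bench beyond the stand. Origin under its middle
- paint_jar: bystander: small paint jar, 38 mm diameter, 45 mm high, beside the stand. Origin under its middle
- glue_bottle: bystander: yellow glue bottle, 38 mm diameter, 105 mm high, beside the stand. Origin under its middle
Not all that is in view belongs to the job. Of the things that look like the block, the middle-sized one is meant.

How it is judged:
By the outcome, as a careful person would: the job done as asked, in the order asked, and still so for the second after the job is handed in, with the robot touching nothing.
It also fails if it takes over 72 s, if anything falls off the work surface, if the arm or the gripper's body presses on something with over 40 N, if the wrist force passes 120 N, or if a joint passes its speed limit or range.

## Working session

There is one attempt and no reset: what is moved stays moved. The work goes in short steps, Python scripts to look and compute and a tool call to move; the robot and the scene stay as the last step left them, time stands still between calls to the robot, and variables do not carry over. Pictures are saved under pics/ and viewed, about 8 in all and at most 12, crops included, and the job is handed in when it is done.

Besides the shell and the picture viewer there is one more tool, called after "Emit:" by a JSON object that holds its "api" and its "payload". jog_arm: Moves the arm, as the interface text tells. Its arguments: {"type":"object","properties":{"deltas":{"type":"array"},"grip_force":{"type":"number"}},"required":["deltas"]}

```bash
ls; mkdir -p pics; cat > h.py <<'E'
import numpy as np, cv2
from station import ctrl, vision
from scipy.spatial.transform import Rotation as R
def cam(n):
    c=vision.calibration(n); K=np.array([[c['fx'],0,c['cx']],[0,c['fy'],c['cy']],[0,0,1.]])
    return K,cv2.Rodrigues(np.array(c['rvec'],float))[0],np.array(c['tvec'],float)
def ray(n,uv):
    K,r,t=cam(n); d=r.T@np.linalg.inv(K)@np.array([*uv,1.]); return -r.T@t,d
def onz(n,uv,z):
    o,d=ray(n,uv); return o+d*(z-o[2])/d[2]
def pts(n,depth):
    K,r,t=cam(n); v,u=np.mgrid[:depth.shape[0],:depth.shape[1]]
    P=np.stack([(u-K[0,2])/K[0,0]*depth,(v-K[1,2])/K[1,1]*depth,depth],-1)
    return (P-t)@r
def tri(a,ua,b,ub):
    o1,d1=ray(a,ua);o2,d2=ray(b,ub);d1/=np.linalg.norm(d1);d2/=np.linalg.norm(d2)
    s=np.linalg.lstsq(np.stack([d1,-d2],1),o2-o1,rcond=None)[0]
    p,q=o1+s[0]*d1,o2+s[1]*d2; return (p+q)/2,np.linalg.norm(p-q)
def grab(n,tag):
    im,d=vision.get_image(n); np.savez(f'{n}_{tag}.npz',im=im,d=d); return im,d
def save(f,im,box=None,k=1):
    if box: im=im[box[1]:box[3],box[0]:box[2]]
    cv2.imwrite('pics/'+f,cv2.resize(im[...,::-1],None,fx=k,fy=k,interpolation=cv2.INTER_CUBIC))
E
python3 - <<'E'
from h import *
for n in('side','top'):
    im,d=grab(n,'0'); save(n+'0.png',im,None,1.5); K,r,t=cam(n); print(n,K[0,0],K[1,1],-r.T@t,r[2])
o=ctrl.get_obs(); print(o,ctrl.tcp_to_tips)
E
```

```text
pics
side 482.0042427688078 482.0042427688078 [0.27435018 1.08939787 0.84927808] [ 0.28412271 -0.79123323 -0.54150186]
top 369.4724733133785 369.4724733133785 [0.4832846  0.06878924 1.03581192] [ 0.16731322 -0.03913304 -0.98512684]
{'t': 0.1, 'q': array([-1.43203592e+00,  5.32910169e-02,  1.61417831e+00, -6.76231823e-07,
        1.47601333e+00, -1.19021851e-01]), 'dq': array([-0.00103134, -0.00037522, -0.0032139 ,  0.00078014,  0.00129821,
        0.00112093]), 'effort': array([ 2.71648314e-03, -3.94906390e+01, -3.71358776e+01,  8.51169989e-05,
        3.98810473e-03, -1.26875355e-05]), 'tool_pos': array([ 0.15924793, -0.60381822,  0.2521729 ]), 'tool_rot': array([-3.11365900e+00, -4.03560382e-01,  3.03386763e-05]), 'contact_force': array([ 0.63354316,  0.59444923, -0.53545709]), 'wrist_torque': array([-0.0251987 , -0.0066787 , -0.03595068]), 'opening': 0.08532504393523303} 0.022
```

View pics/side0.png

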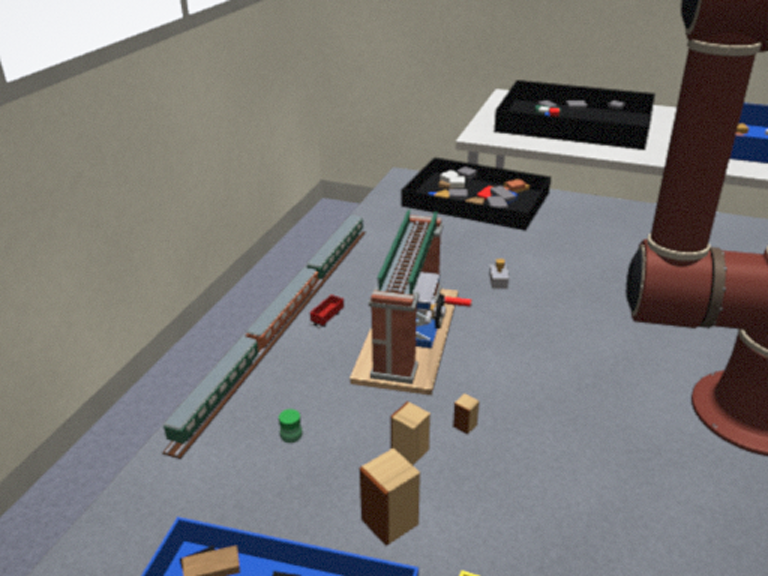

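View pics/top0.png

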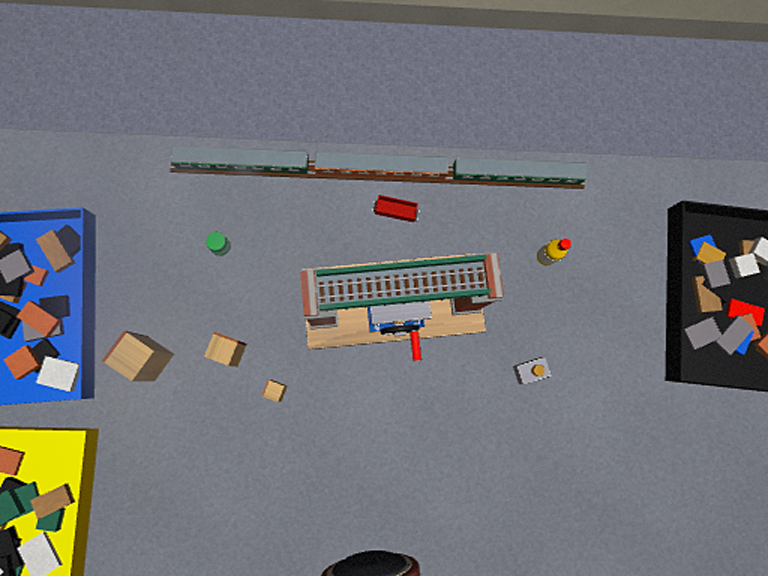

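In the 1.5x pictures, the top view has three pale blocks: big (137,357), middle (225,350) and small (274,391). In the side view they are at (390,495), (410,432) and (466,413). The middle-sized one is meant. The weight is at (533,371) in the top view, the bridge at (402,282), and the red crank grip at (416,346).

Next I'll confirm with one crop and measure.

```bash
cat > m.py <<'E'
from h import *
def load(n,t): f=np.load(f'{n}_{t}.npz'); return f['im'],f['d']
def rect(xy):
    (c,s,a)=cv2.minAreaRect((xy*1000).astype(np.float32)); return np.round(c,1),np.round(s,1),round(a,1)
E
python3 - <<'E'
from m import *
t,dt=load('top','0'); s,ds=load('side','0')
a=cv2.resize(s[255:365,225:335],None,fx=3.6,fy=3.6,interpolation=cv2.INTER_CUBIC)
b=cv2.resize(s[170:265,225:335],None,fx=3.6,fy=3.6,interpolation=cv2.INTER_CUBIC)
c=cv2.resize(t[195:255,215:315],None,fx=3.6,fy=3.6,interpolation=cv2.INTER_CUBIC)
W=np.zeros((600,800,3),np.uint8)
for im,x,y in((a,0,0),(b,400,0),(c,400,350)):
    im=im[:600-y,:800-x]; W[y:y+im.shape[0],x:x+im.shape[1]]=im
save('crop1.png',W)
for n,im,d in(('top',t,dt),('side',s,ds)):
    P=pts(n,d); ok=d>0
    hsv=cv2.cvtColor(im,cv2.COLOR_RGB2HSV)
    fl=ok&(abs(P[...,2])<.004)&(P[...,0]>.3)&(P[...,0]<.8)&(abs(P[...,1])<.4)
    print(n,'floor z',np.median(P[fl][:,2]),P[fl][:,2].std())
    up=ok&(P[...,2]>.006)&(P[...,0]>.3)&(P[...,0]<.95)&(abs(P[...,1])<.5)
    k,l,st,_=cv2.connectedComponentsWithStats(up.astype(np.uint8))
    for i in range(1,k):
        if st[i,4]<30: continue
        Q=P[l==i]; h=np.percentile(Q[:,2],97); T=Q[Q[:,2]>h-.006]
        print(st[i],'h',h.round(4),'ztop',np.median(T[:,2]).round(4),'rect top',rect(T[:,:2]))
E
```

```text
top floor z 0.0017295593103030832 0.0014892224553052363
[ 113   96  278   30 4469] h 0.0594 ztop 0.0564 rect top (array([890.9,  20.2]), array([775.1,  33.8]), 89.9)
[248 130  32  18 382] h 0.0388 ztop 0.0361 rect top (array([811.3, -11.1]), array([75.4, 32.7]), 80.1)
[137 154  17  17 192] h 0.0505 ztop 0.0473 rect top (array([730.4, 317.5]), array([33.3, 32.5]), 29.0)
[358 159  23  19 280] h 0.1095 ztop 0.1072 rect top (array([ 733.4, -303.2]), array([16.5, 18.2]), 47.3)
[ 200  168  137   73 6888] h 0.215 ztop 0.2142 rect top (array([636.4,  -9.9]), array([ 60.6, 262. ]), 7.3)
[  68  221   47   34 1010] h 0.112 ztop 0.1093 rect top (array([517.4, 429.4]), array([61.2, 59.3]), 58.0)
[136 221  28  24 413] h 0.0853 ztop 0.082 rect top (array([535., 286.]), array([44.5, 44.7]), 71.2)
[342 238  25  18 303] h 0.0576 ztop 0.0566 rect top (array([ 513.7, -267.9]), array([18.6, 17.6]), 3.8)
[175 253  18  15 171] h 0.0588 ztop 0.0559 rect top (array([466.2, 198.3]), array([29.8, 29.5]), 70.2)
side floor z 0.001805612023062412 0.0013885427080793278
[ 234  140   82  123 5400] h 0.2139 ztop 0.2142 rect top (array([633.3,  -8.4]), array([ 61. , 266.9]), 7.2)
[ 109  142  136  163 3530] h 0.0586 ztop 0.056 rect top (array([887.5,  19.9]), array([ 35.8, 780.4]), 0.0)
[326 172  15  20 205] h 0.0582 ztop 0.0564 rect top (array([ 510.3, -266.5]), array([16.3, 21.4]), 11.9)
[207 196  23  23 311] h 0.039 ztop 0.0359 rect top (array([808.1, -10.2]), array([81.9, 36.5]), 81.2)
[302 262  18  27 342] h 0.0575 ztop 0.0557 rect top (array([463.7, 200.4]), array([35. , 30.5]), 73.0)
[ 240  267   48   96 2758] h 0.1102 ztop 0.1086 rect top (array([514.8, 430.4]), array([62.7, 61.7]), 58.1)
[186 272  16  23 290] h 0.0492 ztop 0.0467 rect top (array([728.3, 319.7]), array([32.9, 33.5]), 65.2)
```

View pics/crop1.png

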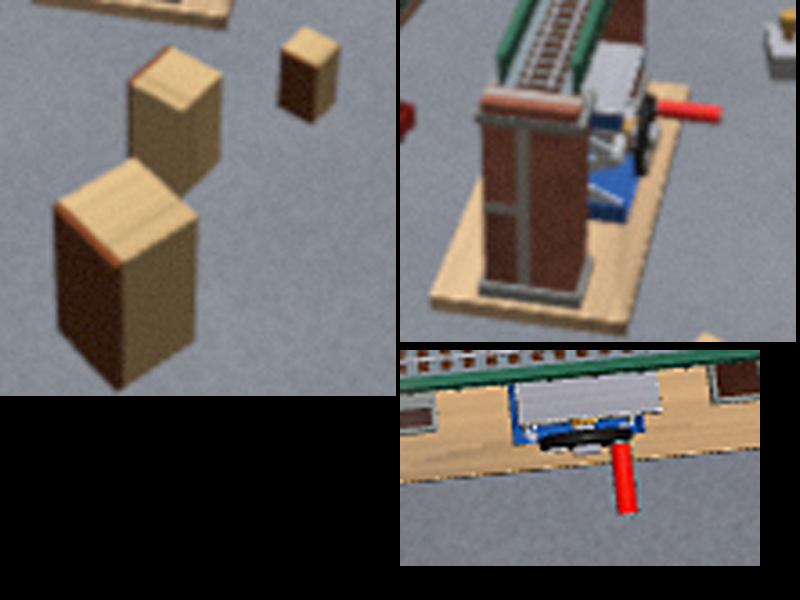

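The crop shows three pale blocks in the side view: big at (125,270), middle at (175,120) and small at (310,75). The middle one measures 44.6 mm square by about 81 mm, and its cork line runs along the upper-left (far) edge of its top, (130,80)-(172,45), so it is the one. The red grip stands out on the wheel's right (-y), slightly above the hub, at (685,110) in the crop.

```bash
python3 - <<'E'
from m import *
D={}
for n in('top','side'):
    im,d=load(n,'0'); P=pts(n,d); ok=d>0
    fl=ok&(abs(P[...,2])<.005)&(P[...,0]>.35)&(P[...,0]<.8)&(abs(P[...,1])<.4)
    Q=P[fl]; A=np.c_[np.ones(len(Q)),Q[:,:2]]
    print(n,'floor plane',np.linalg.lstsq(A,Q[:,2],rcond=None)[0])
    hsv=cv2.cvtColor(im,cv2.COLOR_RGB2HSV)
    red=((hsv[...,0]<8)|(hsv[...,0]>172))&(hsv[...,1]>200)&(hsv[...,2]>120)
    x0,y0,x1,y1=(262,212,300,250) if n=='top' else (285,185,330,215)
    m=np.zeros_like(red);m[y0:y1,x0:x1]=red[y0:y1,x0:x1]
    v,u=np.nonzero(m); uv=np.c_[u,v].astype(float); c=uv.mean(0); w=np.linalg.svd(uv-c,full_matrices=False)[2][0]
    if (n=='top' and w[1]<0) or (n=='side' and w[0]<0): w=-w
    s=(uv-c)@w; D[n]=(c,c+w*np.percentile(s,1),c+w*np.percentile(s,99)); print('red',len(u),D[n]); print(' depthgrip',np.median(P[m],0))
    # planes: deck/rail, girders, platform strip, pier tops
    cx=np.array([.636,-.0095]); a=np.radians(7.25); X=np.array([np.cos(a),np.sin(a)]);Y=np.array([-np.sin(a),np.cos(a)])
    L=np.stack([(P[...,:2]-cx)@X,(P[...,:2]-cx)@Y,P[...,2]],-1)
    g=ok&(hsv[...,0]>60)&(hsv[...,0]<95)&(hsv[...,1]>90)&(P[...,2]>.205)&(abs(L[...,0])<.05)&(abs(L[...,1])<.2)
    print(' girders',rect(P[g][:,:2]),np.median(P[g][:,2]))
    b=ok&(abs(P[...,2]-.017)<.004)&(abs(L[...,0])<.09)&(abs(L[...,1])<.18)&(hsv[...,1]>50)
    print(' board',rect(P[b][:,:2]),np.median(P[b][:,2]))
    p=ok&(abs(L[...,2]-.122)<.007)&(abs(L[...,0]+.042)<.012)&(abs(L[...,1])<.05)
    print(' plat',p.sum(),P[p][:,2].mean(),P[p][:,2].std(),L[p].min(0),L[p].max(0))
    q=ok&(abs(L[...,2]-.186)<.012)&(abs(L[...,0])<.022)&(abs(L[...,1])<.12); z=P[q][:,2]
    print(' deck z',np.percentile(z,[10,50,90]))
    bl=ok&(abs(L[...,2])<.12)&(im.max(-1)<50)&(L[...,0]<-.05)&(L[...,0]>-.09)&(abs(L[...,1])<.045)&(P[...,2]>.03)
    v,u=np.nonzero(bl); print(' wheel',bl.sum(),u.min(),u.max(),v.min(),v.max(),u.mean(),v.mean(),L[bl].min(0),L[bl].max(0),np.median(L[bl],0))
    # cork check
    c=np.array([.535,.286]) if n=='top' else np.array([.533,.288])
    K,r,t=cam(n)
    for ang in(-18.8,71.2,161.2,251.2):
        e=np.array([np.cos(np.radians(ang)),np.sin(np.radians(ang))]); f=np.array([-e[1],e[0]])
        cols=[]
        for k in np.linspace(-.015,.015,9):
            q3=np.array([*(c+e*.0205+f*k),.0815]); w3=K@(r@q3+t); q2=(w3[:2]/w3[2]).astype(np.float32)
            cols.append(cv2.getRectSubPix(im,(1,1),tuple(map(float,q2)))[0,0])
        print('  edge',ang,np.mean(cols,0).round())
for i in range(3): print('tri',tri('top',D['top'][i],'side',D['side'][i]))
E
```

```text
top floor plane [1.50292933e-03 7.09776830e-04 4.49166956e-05]
red 96 (array([276.77083333, 230.08333333]), array([275.70247264, 220.91234185]), array([277.82617504, 239.14256763]))
 depthgrip [ 0.54886439 -0.0445663   0.08878981]
 girders (array([636.2,  -9.9]), array([ 60.5, 258.2]), 7.2) 0.214135285109694
 board (array([637.2,  -9.9]), array([150.5, 329.6]), 7.4) 0.017225207688771126
 plat 308 0.12333330709312317 0.0017095052340103313 [-0.04925057 -0.04983567  0.11611192] [-0.03001031  0.04939063  0.12774822]
 deck z [0.18505374 0.18747254 0.19172384]
 wheel 88 254 278 217 222 265.8068181818182 219.0568181818182 [-0.0641847  -0.03042784  0.05327219] [-0.05568693  0.03161505  0.10770142] [-0.06045707  0.00462002  0.09771216]
  edge -18.8 [154.  84.  45.]
  edge 71.2 [198. 163. 108.]
  edge 161.2 [201. 164. 107.]
  edge 251.2 [187. 154. 100.]
side floor plane [ 0.00196422  0.0002435  -0.00127812]
red 24 (array([305.875     , 201.08333333]), array([298.97738545, 200.49524186]), array([312.01391971, 201.60673839]))
 depthgrip [ 0.54107815 -0.03726728  0.08510351]
 girders (array([632.
[... 168 characters left out ...]
5 0.0018934268142117591 [-0.0522558  -0.04913984  0.11572365] [-0.03008614  0.0499628   0.12678713]
 deck z [0.18550348 0.18804524 0.19178687]
 wheel 52 290 295 197 218 292.1923076923077 206.90384615384616 [-0.06671755 -0.00339699  0.05253391] [-0.05835244  0.03589318  0.10651254] [-0.06296158  0.02780002  0.08972751]
  edge -18.8 [156. 111.  81.]
  edge 71.2 [180. 151. 107.]
  edge 161.2 [198. 166. 119.]
  edge 251.2 [208. 180. 137.]
tri (array([ 0.5470055 , -0.04579293,  0.08008053]), np.float64(0.004804422281046505))
tri (array([ 0.5688734 , -0.04315519,  0.07931134]), np.float64(0.008669785292555044))
tri (array([ 0.52651591, -0.04816232,  0.08094669]), np.float64(0.0008539455016200226))
```

Emit:
{"api": "jog_arm", "payload": {"deltas": [[0, 0, 0, 2.46, -3.19, 0.2, 1], [0, 0, 0, 2.46, -3.19, 0.2, 1], [0, 0, 0, 2.46, -3.19, 0.2, 1], [0, 0, 0, 2.46, -3.19, 0.2, 1], [0, 0, 0, 2.46, -3.19, 0.2, 1], [0, 0, 0, 2.46, -3.19, 0.2, 1], [0, 0, 0, 2.46, -3.19, 0.2, 1], [0, 0, 0, 2.46, -3.19, 0.2, 1], [0, 0, 0, 2.46, -3.19, 0.2, 1], [0, 0, 0, 2.46, -3.19, 0.2, 1], [0, 0, 0, 2.46, -3.19, 0.2, 1], [0, 0, 0, 2.46, -3.19, 0.2, 1]]}}

```text
t: 1.1
tool_pos: [0.3472, -0.157, 0.2289]
tool_rot: [3.116, 0.403, 0.001]
contact_force: [1.1, 0.3, -0.0]
opening: 0.0853
```

```bash
cat > st.py <<'E'
from h import *
import json,sys
o=ctrl.get_obs(); p=o['tool_pos']; r=R.from_rotvec(o['tool_rot'])
def log(): open('log.jsonl','a').write(json.dumps({k:np.asarray(v).tolist() for k,v in o.items()})+'\n')
log()
def to(pos,rot=None,n=1):
    "tool-frame shift (cm) and, if rot given, turn, each over n rows"
    d=r.inv().apply(np.array(pos)-p)*100/n
    w=(r.inv()*rot).as_rotvec()/n if rot is not None else 0
    print('shift/row cm',d.round(3),'norm',np.linalg.norm(d).round(2),'turn/row',np.round(w,4))
def show(): print('t',round(float(o['t']),2),'q',o['q'].round(3),'p',p.round(4),'F',o['contact_force'].round(2),'op',round(float(o['opening']),4)); print('axes x,y,z\n',r.as_matrix().T.round(3))
E
python3 -c "
from st import *
show(); to([.534,.287,.2],None,12)"
```

```text
t 1.1 q [-0.621 -0.582  2.172  0.     1.55   0.693] p [ 0.3472 -0.157   0.2289] F [ 1.11  0.32 -0.04] op 0.0853
axes x,y,z
 [[ 0.967  0.254  0.   ]
 [ 0.254 -0.967  0.   ]
 [ 0.    -0.    -1.   ]]
shift/row cm [ 2.446 -3.183  0.241] norm 4.02 turn/row 0
```

Emit:
{"api": "jog_arm", "payload": {"deltas": [[0, 0, 0, 2.45, -3.18, 0.2, 1], [0, 0, 0, 2.45, -3.18, 0.2, 1], [0, 0, 0, 2.45, -3.18, 0.2, 1], [0, 0, 0, 2.45, -3.18, 0.2, 1], [0, 0, 0, 2.45, -3.18, 0.2, 1], [0, 0, 0, 2.45, -3.18, 0.2, 1], [0, 0, 0, 2.45, -3.18, 0.2, 1], [0, 0, 0, 2.45, -3.18, 0.2, 1], [0, 0, 0, 2.45, -3.18, 0.2, 1], [0, 0, 0, 2.45, -3.18, 0.2, 1], [0, 0, 0, 2.45, -3.18, 0.2, 1], [0, 0, 0, 2.45, -3.18, 0.2, 1]]}}

```text
t: 2.1
tool_pos: [0.5342, 0.2871, 0.2044]
tool_rot: [3.115, 0.405, -0.002]
contact_force: [1.2, -0.7, -0.1]
opening: 0.0856
```

```bash
python3 -c "
from st import *
show()"
```

```text
t 2.1 q [ 0.371  0.044  1.704 -0.     1.394  1.683] p [0.5342 0.2871 0.2044] F [ 1.21 -0.72 -0.14] op 0.0856
axes x,y,z
 [[ 0.967  0.256 -0.001]
 [ 0.256 -0.967  0.   ]
 [-0.001 -0.001 -1.   ]]
```

Emit:
{"api": "jog_arm", "payload": {"deltas": [[0, -0.087, 0.117, 0, 0, 0, 1], [0, -0.087, 0.117, 0, 0, 0, 1], [0, -0.087, 0.117, 0, 0, 0, 1], [0, -0.087, 0.117, 0, 0, 0, 1], [0, -0.087, 0.117, 0, 0, 0, 1]]}}

```text
t: 2.52
tool_pos: [0.5341, 0.2855, 0.205]
tool_rot: [3.016, -0.385, -0.569]
contact_force: [-0.3, 0.1, -0.6]
opening: 0.0853
```

```bash
python3 - <<'E'
from st import *
show()
L=[json.loads(l) for l in open('log.jsonl')]
L.insert(0,dict(q=[-1.43203592,.0532910169,1.61417831,0,1.47601333,-.119021851],tool_pos=[.15924793,-.60381822,.2521729],tool_rot=[-3.113659,-.40356,3e-5]))
from scipy.optimize import least_squares
def fk(q,P):
    a,h,L1,e,L2,L3,d=P
    B=R.from_euler('z',q[0])
    sh=R.from_euler('y',q[1]); el=sh*R.from_euler('y',q[2]); fo=el*R.from_euler('z',q[3]); w=fo*R.from_euler('y',q[4]); t=w*R.from_euler('z',q[5])
    p=np.array([a,d,h])+sh.apply([0,0,L1])+el.apply([e,0,L2])+w.apply([0,0,L3])
    return B.apply(p),B*t
def res(P): return np.concatenate([fk(l['q'],P)[0]-l['tool_pos'] for l in L])
s=least_squares(res,[0,.3,.4,0,.4,.2,.074]); print(s.x.round(4),abs(s.fun).max())
for l in L: print(R.from_rotvec(l['tool_rot']).as_matrix().T.round(2)[0],fk(l['q'],s.x)[1].as_matrix().T.round(2)[0], R.from_rotvec(l['tool_rot']).as_matrix().T.round(2)[2],fk(l['q'],s.x)[1].as_matrix().T.round(2)[2])
np.save('P.npy',s.x)
E
```

```text
t 2.52 q [0.319 0.247 1.51  0.115 1.74  2.143] p [0.5341 0.2855 0.205 ] F [-0.25  0.07 -0.65] op 0.0853
axes x,y,z
 [[ 0.901 -0.251 -0.352]
 [-0.234 -0.968  0.093]
 [-0.364 -0.001 -0.931]]
[-0.      0.238   0.4264  0.0957  0.6099  0.2575  0.0742] 1.2681049674223566e-07
[0.97 0.25 0.  ] [-0.25  0.97  0.  ] [-0.  0. -1.] [-0.  0. -1.]
[0.97 0.25 0.  ] [-0.25  0.97 -0.  ] [ 0. -0. -1.] [ 0. -0. -1.]
[ 0.97  0.26 -0.  ] [-0.26  0.97 -0.  ] [-0. -0. -1.] [-0. -0. -1.]
[ 0.9  -0.25 -0.35] [ 0.23  0.97 -0.09] [-0.36 -0.   -0.93] [-0.36 -0.   -0.93]
```

```bash
cat > kin.py <<'E'
from st import *
from scipy.optimize import least_squares
P=np.load('P.npy')
LO=np.array([-3.01,-1.01,.06,-1.02,.09,-3.14]);HI=np.array([3.01,2.22,2.58,4.17,2.62,3.14])
def fk(q):
    a,h,L1,e,L2,L3,d=P; E=R.from_euler; B=E('z',q[0]); sh=E('y',q[1]); el=sh*E('y',q[2]); w=el*E('z',q[3])*E('y',q[4])
    return B.apply(np.array([a,d,h])+sh.apply([0,0,L1])+el.apply([e,0,L2])+w.apply([0,0,L3])), B*w*E('z',q[5]-np.pi/2)
def ik(pos,rot,q0):
    f=lambda q:np.r_[(fk(q)[0]-pos)*5,(fk(q)[1].inv()*rot).as_rotvec()]
    s=least_squares(f,np.clip(q0,LO+1e-3,HI-1e-3),bounds=(LO,HI)); return s.x,np.abs(s.fun).max()
def frame(az,down):
    "tool frame, z at azimuth az and tilted down (deg), x up/forward, y level (right of z)"
    a,b=np.radians([az,down]); z=np.array([np.cos(a)*np.cos(b),np.sin(a)*np.cos(b),-np.sin(b)]); y=np.array([np.sin(a),-np.cos(a),0])
    return R.from_matrix(np.stack([np.cross(y,z),y,z],1))
SA=7.25; S0=np.array([.6352,-.0095]); SX=np.array([np.cos(np.radians(SA)),np.sin(np.radians(SA))]); SY=np.array([-SX[1],SX[0]])
def stand(x,y,z): return np.array([*(S0+x*SX+y*SY),z])
E
python3 - <<'E'
from kin import *
print(abs(fk(o['q'])[0]-p).max(),(fk(o['q'])[1].inv()*r).magnitude())
for dn in(0,10,20,30,45):
    f=frame(SA,dn); z=f.as_matrix()[:,2]
    for nm,c in(('place',stand(-.028,0,.150)),('approach',stand(-.16,0,.16)),('crank lo',stand(-.105,0,.045)),('crank hi',stand(-.105,0,.11))):
        out=[]
        for q0 in([0,.2,1.5,0,1,1.6],[0,.2,2,3.1,.5,-1.5]):
            q,e=ik(c-.003*z,f,np.array(q0)); out+=[q.round(2) if e<1e-3 else 'no']
        print(dn,nm,*out)
# block standing grasp, tilt d past vertical
for d in(0,10,20,30):
    f=frame(-18.8,90+d); z=f.as_matrix()[:,2]; print(d,[ik(np.array([.5337,.2866,zz])-.003*z,f,o['q']) for zz in(.06,.2)], f.as_matrix()[:,0].round(2))
E
```

```text
3.949291665916732e-08 3.141592653589793
0 place [-0.34  0.01  2.39  2.54  0.92  1.96] [-0.34  0.01  2.39  2.54  0.92  1.96]
0 approach no no
0 crank lo [-0.47  0.3   2.45  2.51  1.25  1.8 ] [-0.47  0.3   2.45  2.51  1.25  1.8 ]
0 crank hi [-0.47 -0.01  2.54  2.45  1.08  1.95] [-0.47 -0.01  2.54  2.45  1.08  1.95]
10 place [-0.34 -0.14  2.4   2.35  0.67  2.16] [-0.34 -0.14  2.4   2.35  0.67  2.16]
10 approach no no
10 crank lo [-0.46  0.09  2.51  2.41  0.96  1.93] [-0.46  0.09  2.51  2.41  0.96  1.93]
10 crank hi [-0.46 -0.22  2.57  2.27  0.79  2.15] [-0.46 -0.22  2.57  2.27  0.79  2.15]
20 place [-0.32 -0.23  2.38  1.98  0.46  2.53] [-0.32 -0.23  2.38  1.98  0.46  2.53]
20 approach no no
20 crank lo [-0.44 -0.08  2.53  2.23  0.69  2.14] [-0.44 -0.08  2.53  2.23  0.69  2.14]
20 crank hi [-0.44 -0.37  2.57  1.93  0.57  2.5 ] [-0.44 -0.37  2.57  1.93  0.57  2.5 ]
30 place no no
30 approach no no
30 crank lo [-0.41 -0.2   2.51  1.86  0.48  2.53] [-0.41 -0.2   2.51  1.86  0.48  2.53]
30 crank hi [-0.41 -0.44  2.52  1.42  0.46  3.02] [-0.41 -0.44  2.52  1.42  0.46  3.02]
45 place no no
45 
[... 543 characters left out ...]
11929715,  1.63404439,  0.10570489,  1.52770913,
       -0.93041423]), np.float64(6.676052592691216e-11))] [ 0.93 -0.32 -0.17]
20 [(array([ 0.28427471,  0.34997391,  1.6363619 ,  0.1994344 ,  1.44719218,
       -1.01224936]), np.float64(5.345398429446034e-11)), (array([ 0.28427471,  0.2015759 ,  1.56234451,  0.19879045,  1.66524831,
       -0.96833816]), np.float64(4.6085704696885435e-12))] [ 0.89 -0.3  -0.34]
30 [(array([ 0.25039515,  0.43804271,  1.5575219 ,  0.27700265,  1.59533605,
       -1.04911022]), np.float64(7.317896288938641e-13)), (array([ 0.25039515,  0.28724277,  1.49458222,  0.28461036,  1.80076539,
       -0.98949833]), np.float64(2.1596613386520858e-13))] [ 0.82 -0.28 -0.5 ]
```

```bash
sed -i 's/q\[5\]-np.pi\/2/q[5]+np.pi\/2/' kin.py; python3 - <<'E'
from kin import *
print((fk(o['q'])[1].inv()*r).magnitude())
def track(c0,dns,q):
    for dn in dns:
        f=frame(SA,dn); q2,e=ik(c0-.003*f.as_matrix()[:,2],f,q); print(dn,c0.round(3),q2.round(2),'err',round(float(e),4)); q=q2
    return q
for c in(stand(-.16,0,.2),stand(-.11,0,.2)):
    q=ik(c,frame(SA,90),np.array([0,.2,1.5,0,1.4,0]))[0]
    track(c,(90,75,60,50,40,35,30,25,20,10,0),q)
q=ik(stand(-.11,0,.2),frame(SA,90),np.array([0,.2,1.5,0,1.4,0]))[0]
print('tilt place')
for dn in(50,40,35,30,25,20):
    q=track(stand(-.028,0,.15),(dn,),q)
E
```

```text
3.136265385691817e-16
90 [ 0.476 -0.03   0.2  ] [-0.22 -0.28  2.   -0.    1.42  1.23] err 0.0
75 [ 0.476 -0.03   0.2  ] [-0.27 -0.46  2.15  0.11  1.21  1.14] err 0.0
60 [ 0.476 -0.03   0.2  ] [-0.35 -0.64  2.31  0.27  1.02  1.01] err 0.0
50 [ 0.476 -0.03   0.2  ] [-0.4  -0.76  2.42  0.42  0.9   0.88] err 0.0
40 [ 0.476 -0.03   0.2  ] [-0.46 -0.87  2.52  0.62  0.81  0.71] err 0.0
35 [ 0.476 -0.03   0.2  ] [-0.49 -0.92  2.58  0.74  0.77  0.61] err 0.0
30 [ 0.476 -0.03   0.2  ] [-0.51 -0.9   2.58  0.85  0.76  0.5 ] err 0.0367
25 [ 0.476 -0.03   0.2  ] [-0.54 -0.86  2.58  0.98  0.75  0.37] err 0.0714
20 [ 0.476 -0.03   0.2  ] [-0.57 -0.81  2.58  1.14  0.77  0.21] err 0.1082
10 [ 0.476 -0.03   0.2  ] [-0.66 -0.62  2.58  1.56  0.9  -0.27] err 0.1692
0 [ 0.476 -0.03   0.2  ] [-0.68 -0.3   2.58  2.05  1.17 -0.83] err 0.1676
90 [ 0.526 -0.023  0.2  ] [-0.19 -0.15  1.89 -0.    1.4   1.26] err 0.0
75 [ 0.526 -0.023  0.2  ] [-0.23 -0.32  2.05  0.1   1.17  1.19] err 0.0
60 [ 0.526 -0.023  0.2  ] [-0.29 -0.47  2.21  0.25  0.94  1.06] err 0.0
50 [ 0.526 -0.023  0.2  ] [-0.33 -0.57  2.31  0.41  0.8 
[... 267 characters left out ...]
.7   2.54  1.17  0.55  0.21] err 0.0
20 [ 0.526 -0.023  0.2  ] [-0.45 -0.7   2.58  1.4   0.55 -0.02] err 0.0
10 [ 0.526 -0.023  0.2  ] [-0.48 -0.56  2.58  1.86  0.65 -0.49] err 0.0524
0 [ 0.526 -0.023  0.2  ] [-0.49 -0.37  2.58  2.25  0.89 -0.89] err 0.0575
tilt place
50 [ 0.607 -0.013  0.15 ] [-0.25 -0.24  2.17  0.43  0.59  0.92] err 0.0
40 [ 0.607 -0.013  0.15 ] [-0.27 -0.28  2.26  0.77  0.44  0.59] err 0.0
35 [ 0.607 -0.013  0.15 ] [-0.29 -0.28  2.3   1.03  0.39  0.33] err 0.0
30 [ 0.607 -0.013  0.15 ] [-0.3  -0.28  2.33  1.36  0.38  0.  ] err 0.0
25 [ 0.607 -0.013  0.15 ] [-0.31 -0.26  2.36  1.69  0.4  -0.33] err 0.0
20 [ 0.607 -0.013  0.15 ] [-0.32 -0.23  2.38  1.98  0.46 -0.61] err 0.0
```

```bash
python3 - <<'E'
from kin import *
f=frame(-18.8,120); z=f.as_matrix()[:,2]; g=np.array([.5375,.2853,.068])
print(ik(g-.003*z,f,o['q']),ik(g-.073*z,f,o['q']))
to(g-.073*z,f,2); print(z)
E
```

```text
(array([0.24725246, 0.43399225, 1.54755321, 0.27576124, 1.60960697,
       2.09354503]), np.float64(2.3196722320761864e-10)) (array([0.22112081, 0.42084101, 1.4523195 , 0.26714276, 1.72058632,
       2.09902327]), np.float64(5.987876861013319e-11))
shift/row cm [ 3.162 -0.207  2.742] norm 4.19 turn/row [ 0.0616 -0.0829  0.0214]
[-0.47332463  0.16113285 -0.8660254 ]
```

Emit:
{"api": "jog_arm", "payload": {"deltas": [[0.0616, -0.0829, 0.0214, 0, 0, 0, 1], [0.0616, -0.0829, 0.0214, 0, 0, 0, 1], [0, 0, 0, 0, 0, 0, 1]]}}

```text
t: 2.77
tool_pos: [0.5348, 0.2829, 0.2028]
tool_rot: [-2.915, 0.483, 0.782]
contact_force: [-0.8, -0.3, -0.1]
opening: 0.0851
```

```bash
python3 - <<'E'
from kin import *
f=frame(-18.8,120); z=f.as_matrix()[:,2]; g=np.array([.5375,.2853,.068])
show(); to(g-.073*z,f,3); to(g-.003*z,f,1)
E
```

```text
t 2.77 q [0.246 0.284 1.498 0.284 1.802 2.148] p [0.5348 0.2829 0.2028] F [-0.77 -0.33 -0.09] op 0.0851
axes x,y,z
 [[ 0.82  -0.279 -0.501]
 [-0.322 -0.947 -0.001]
 [-0.474  0.162 -0.866]]
shift/row cm [ 2.301 -0.103  1.427] norm 2.71 turn/row [-0.0002  0.0002  0.    ]
shift/row cm [ 6.907 -0.306 11.282] norm 13.23 turn/row [-0.0006  0.0007  0.0001]
```

Emit:
{"api": "jog_arm", "payload": {"deltas": [[0, 0, 0, 2.3, -0.1, 1.4, 1], [0, 0, 0, 2.3, -0.1, 1.4, 1], [0, 0, 0, 2.3, -0.1, 1.4, 1], [0, 0, 0, 0, 0, 2.4, 1], [0, 0, 0, 0, 0, 2.4, 1], [0, 0, 0, 0, 0, 2.3, 1], [0, 0, 0, 0, 0, 0, 1]]}}

```text
t: 3.35
tool_pos: [0.5338, 0.2868, 0.068]
tool_rot: [-2.92, 0.474, 0.789]
contact_force: [-0.4, -1.0, -1.8]
opening: 0.0856
```

```bash
python3 - <<'E'
from kin import *
f=frame(-18.8,120); z=f.as_matrix()[:,2]; g=np.array([.5375,.2853,.068])
show(); to(g-.003*z,f,1)
E
```

```text
t 3.35 q [0.253 0.433 1.555 0.274 1.608 2.093] p [0.5338 0.2868 0.068 ] F [-0.44 -0.99 -1.81] op 0.0856
axes x,y,z
 [[ 0.82  -0.275 -0.503]
 [-0.316 -0.949  0.004]
 [-0.478  0.156 -0.864]]
shift/row cm [ 0.342  0.029 -0.504] norm 0.61 turn/row [0.0068 0.0032 0.0042]
```

Emit:
{"api": "jog_arm", "payload": {"deltas": [[0, 0, 0, 0, 0, 0, 1], [0, 0, 0, 0, 0, 0, 1]]}}

```text
t: 3.52
tool_pos: [0.5396, 0.2873, 0.0743]
tool_rot: [-2.919, 0.475, 0.772]
contact_force: [0.8, -0.9, 1.3]
opening: 0.0854
```

```bash
python3 - <<'E'
from kin import *
f=frame(-18.8,120); z=f.as_matrix()[:,2]; g=np.array([.5375,.2853,.068])
show(); to(g-.003*z,f,1)
E
```

```text
t 3.52 q [0.251 0.429 1.545 0.275 1.61  2.093] p [0.5396 0.2873 0.0743] F [ 0.84 -0.94  1.25] op 0.0854
axes x,y,z
 [[ 0.824 -0.274 -0.495]
 [-0.318 -0.948 -0.003]
 [-0.468  0.16  -0.869]]
shift/row cm [0.194 0.264 0.316] norm 0.46 turn/row [-0.0005 -0.0058  0.0059]
```

Emit:
{"api": "jog_arm", "payload": {"deltas": [[0, 0, 0, 0, 0, 0, 1], [0, 0, 0, 0, 0, 0, 1], [0, 0, 0, 0, 0, 0, 1], [0, 0, 0, 0, 0, 0, 1]]}}

```text
t: 3.85
tool_pos: [0.5396, 0.287, 0.0739]
tool_rot: [-2.917, 0.476, 0.773]
contact_force: [0.8, 0.4, 0.2]
opening: 0.0855
```

```bash
python3 - <<'E'
from kin import *
f=frame(-18.8,120); z=f.as_matrix()[:,2]; g=np.array([.5375,.2853,.068])
show(); to(g-.003*z,f,1)
E
```

```text
t 3.85 q [0.251 0.43  1.546 0.276 1.61  2.093] p [0.5396 0.287  0.0739] F [0.75 0.44 0.24] op 0.0855
axes x,y,z
 [[ 0.824 -0.275 -0.496]
 [-0.319 -0.948 -0.003]
 [-0.469  0.161 -0.869]]
shift/row cm [0.168 0.229 0.281] norm 0.4 turn/row [-0.0012 -0.005   0.0049]
```

Emit:
{"api": "jog_arm", "payload": {"deltas": [[0, -0.005, 0.005, 0.17, 0.2, 0.28, 1], [0, 0, 0, 0, 0, 0, 0.6], [0, 0, 0, 0, 0, 0, 0.4], [0, 0, 0, 0, 0, 0, 0.4], [0, 0, 0, 0, 0, 0, 0.3], [0, 0, 0, 0, 0, 0, 0.3], [0, 0, 0, 0, 0, 0, 0.3], [0, 0, 0, 0, 0, 0, 0.3]], "grip_force": 60}}

```text
t: 4.52
tool_pos: [0.5384, 0.2851, 0.0698]
tool_rot: [-2.915, 0.483, 0.783]
contact_force: [1.0, -0.8, -0.1]
opening: 0.0435
```

```bash
python3 - <<'E'
from kin import *
f=frame(-18.8,120); z=f.as_matrix()[:,2]; g=np.array([.5375,.2853,.068])
show(); to(g-.003*z,f,1); 
im,d=grab('side','1'); save('grasp.png',im,(200,200,360,360),4)
E
```

```text
t 4.52 q [0.248 0.435 1.549 0.277 1.609 2.094] p [0.5384 0.2851 0.0698] F [ 0.95 -0.77 -0.1 ] op 0.0435
axes x,y,z
 [[ 0.819 -0.279 -0.501]
 [-0.323 -0.947 -0.   ]
 [-0.474  0.162 -0.865]]
shift/row cm [ 0.013  0.011 -0.105] norm 0.11 turn/row [-0.0004  0.0012 -0.0002]
```

View pics/grasp.png

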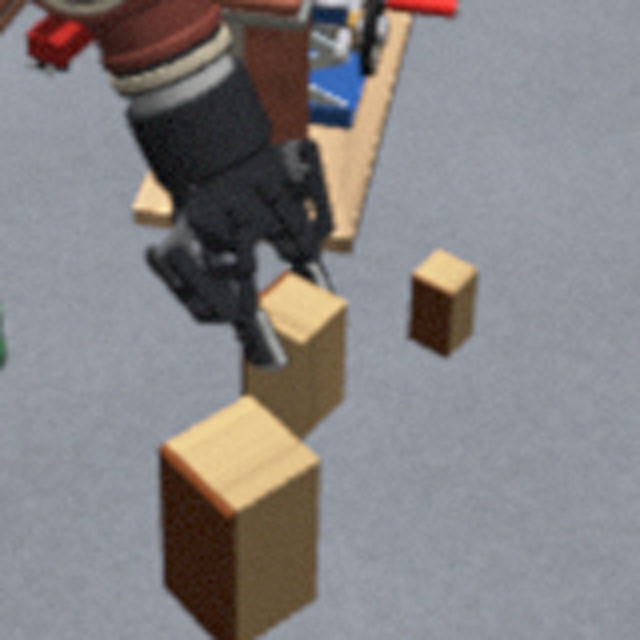

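The side view shows the fingers round the top of the middle block, with the near finger at crop (265,340) and cork at the block's far-left edge (270,285). The grasp is good. Next I lift, carry and tip in one path.

```bash
cat > path.py <<'E'
from kin import *
def azdn(rr):
    z=rr.as_matrix()[:,2]; x=rr.as_matrix()[:,0]
    y=rr.as_matrix()[:,1]; az=np.degrees(np.arctan2(y[0],-y[1])); h=z[0]*np.cos(np.radians(az))+z[1]*np.sin(np.radians(az))
    return az,np.degrees(np.arctan2(-z[2],h))
def path(pos,ad,n,op,start=None,q=None,prof=None,say=True):
    "rows from measured/start pose to pos,(az,down): smooth profile"
    p0,r0=(p,r) if start is None else start
    q=o['q'] if q is None else q; a0=np.array(azdn(r0)); ad=np.array(ad,float)
    u=np.linspace(0,1,n+1); s=u-np.sin(2*np.pi*u)/(2*np.pi)*.7
    rows=[];pc,rc=np.array(p0),r0; qmax=0;em=0
    for k in s[1:]:
        pt=np.array(p0)+k*(np.array(pos)-p0); rt=frame(*(a0+k*(ad-a0)))
        d=rc.inv().apply(pt-pc)*100; w=(rc.inv()*rt).as_rotvec()
        row=[*w.round(3),*d.round(2)]; rows.append([float(x) for x in row]+[op])
        pc=pc+rc.apply(np.array(row[3:]))/100; rc=rc*R.from_rotvec(row[:3])
        q2,e=ik(pc,rc,q); em=max(em,e); qmax=max(qmax,(abs(q2-q)*12/np.array([2.57,2.57,3.14,3.14,3.14,3.14])).max()); q=q2
    A=np.array(rows)
    if say:
        print('max turn',np.degrees(np.linalg.norm(A[:,:3],axis=1).max()).round(2),'max mm',(np.linalg.norm(A[:,3:6],axis=1).max()*10).round(1),'joint frac',round(qmax,2),'ikerr',em,'q',q.round(2))
        for i in range(0,n,12): print(json.dumps([[int(x) if x==int(x) else x for x in y] for y in rows[i:i+12]]))
    return (pc,rc),q
E
python3 - <<'E'
from path import *
print(azdn(r))
s,q=path(p+[0,0,.11],(-18.8,120),6,.3)
s,q=path(stand(-.115,0,.21),(SA,30),24,.3,s,q)
s,q=path(stand(-.115,0,.1544),(SA,30),4,.3,s,q)
s,q=path(stand(-.0298,0,.1544),(SA,30),6,.3,s,q)
E
```

```text
(np.float64(-18.828779334093788), np.float64(120.07374600570952))
max turn 0.06 max mm 29.0 joint frac 0.16 ikerr 3.8227945114988054e-11 q [0.25 0.31 1.5  0.28 1.77 2.14]
[[0, 0, 0, -0.39, 0, -0.67, 0.3], [0, 0, 0, -0.92, 0, -1.58, 0.3], [0, 0.001, 0, -1.45, 0, -2.51, 0.3], [0, 0, 0, -1.44, 0, -2.51, 0.3], [-0.001, 0, 0, -0.92, 0, -1.58, 0.3], [0, 0, 0, -0.39, 0, -0.67, 0.3]]
max turn 6.63 max mm 22.0 joint frac 0.64 ikerr 6.846600798999547e-09 q [-0.42 -0.72  2.5   0.93  0.6   0.44]
[[-0.002, 0.02, -0.005, 0.07, 0.38, -0.09, 0.3], [-0.004, 0.023, -0.006, 0.09, 0.44, -0.09, 0.3], [-0.003, 0.03, -0.008, 0.1, 0.56, -0.12, 0.3], [-0.005, 0.037, -0.01, 0.14, 0.72, -0.15, 0.3], [-0.005, 0.048, -0.013, 0.17, 0.92, -0.17, 0.3], [-0.006, 0.06, -0.016, 0.2, 1.14, -0.21, 0.3], [-0.005, 0.071, -0.02, 0.24, 1.38, -0.21, 0.3], [-0.005, 0.083, -0.023, 0.26, 1.6, -0.23, 0.3], [-0.003, 0.093, -0.027, 0.27, 1.82, -0.23, 0.3], [0, 0.102, -0.03, 0.27, 1.98, -0.21, 0.3], [0.003, 0.108, -0.031, 0.23, 2.11, -0.19, 0.3], [0.006, 0.11, -0.031, 0.2, 2.18, -0.19, 0.3]]
[[0.01, 0.111, -0.031, 0.15, 2.18, -0.18
[... 349 characters left out ...]
.007, -0.01, 0.74, -0.14, 0.3], [0.007, 0.03, -0.004, 0, 0.56, -0.1, 0.3], [0.005, 0.023, -0.004, -0.01, 0.46, -0.09, 0.3], [0.005, 0.02, -0.003, 0, 0.39, -0.08, 0.3]]
max turn 0.0 max mm 20.1 joint frac 0.38 ikerr 3.6172481676643997e-09 q [-0.42 -0.6   2.53  1.15  0.51  0.18]
[[0, 0, 0, -0.67, 0, 0.38, 0.3], [0, 0, 0, -1.74, 0, 1.01, 0.3], [0, 0, 0, -1.74, 0, 1, 0.3], [0, 0, 0, -0.66, 0, 0.39, 0.3]]
max turn 0.0 max mm 22.4 joint frac 0.4 ikerr 9.527850730606247e-11 q [-0.3  -0.28  2.33  1.34  0.38  0.02]
[[0, 0, 0, 0.3, 0, 0.52, 0.3], [0, 0, 0, 0.71, 0, 1.23, 0.3], [0, 0, 0, 1.12, 0, 1.94, 0.3], [0, 0, 0, 1.12, 0, 1.94, 0.3], [0, 0, 0, 0.71, -0.01, 1.23, 0.3], [0, 0, 0, 0.3, 0, 0.52, 0.3]]
```

Emit:
{"api": "jog_arm", "payload": {"deltas": [[0, 0, 0, -0.39, 0, -0.67, 0.3], [0, 0, 0, -0.92, 0, -1.58, 0.3], [0, 0, 0, -1.45, 0, -2.51, 0.3], [0, 0, 0, -1.44, 0, -2.51, 0.3], [0, 0, 0, -0.92, 0, -1.58, 0.3], [0, 0, 0, -0.39, 0, -0.67, 0.3]]}}

```text
t: 5.07
tool_pos: [0.5396, 0.2856, 0.1838]
tool_rot: [-2.915, 0.482, 0.775]
contact_force: [0.3, -0.3, -1.1]
opening: 0.0432
```

Emit:
{"api": "jog_arm", "payload": {"deltas": [[-0.002, 0.02, -0.005, 0.07, 0.38, -0.09, 0.3], [-0.004, 0.023, -0.006, 0.09, 0.44, -0.09, 0.3], [-0.003, 0.03, -0.008, 0.1, 0.56, -0.12, 0.3], [-0.005, 0.037, -0.01, 0.14, 0.72, -0.15, 0.3], [-0.005, 0.048, -0.013, 0.17, 0.92, -0.17, 0.3], [-0.006, 0.06, -0.016, 0.2, 1.14, -0.21, 0.3], [-0.005, 0.071, -0.02, 0.24, 1.38, -0.21, 0.3], [-0.005, 0.083, -0.023, 0.26, 1.6, -0.23, 0.3], [-0.003, 0.093, -0.027, 0.27, 1.82, -0.23, 0.3], [0, 0.102, -0.03, 0.27, 1.98, -0.21, 0.3], [0.003, 0.108, -0.031, 0.23, 2.11, -0.19, 0.3], [0.006, 0.11, -0.031, 0.2, 2.18, -0.19, 0.3]]}}

```text
t: 6.07
tool_pos: [0.5249, 0.1311, 0.1905]
tool_rot: [3.102, -0.152, 0.393]
contact_force: [-10.4, 5.0, -1.4]
opening: 0.0433
```

Emit:
{"api": "jog_arm", "payload": {"deltas": [[0.01, 0.111, -0.031, 0.15, 2.18, -0.18, 0.3], [0.013, 0.108, -0.028, 0.1, 2.12, -0.18, 0.3], [0.015, 0.102, -0.025, 0.06, 2, -0.19, 0.3], [0.016, 0.093, -0.022, 0.03, 1.84, -0.2, 0.3], [0.016, 0.083, -0.018, 0, 1.63, -0.2, 0.3], [0.015, 0.071, -0.015, 0, 1.4, -0.19, 0.3], [0.013, 0.06, -0.011, -0.01, 1.17, -0.18, 0.3], [0.011, 0.048, -0.008, -0.01, 0.93, -0.16, 0.3], [0.009, 0.037, -0.007, -0.01, 0.74, -0.14, 0.3], [0.007, 0.03, -0.004, 0, 0.56, -0.1, 0.3], [0.005, 0.023, -0.004, -0.01, 0.46, -0.09, 0.3], [0.005, 0.02, -0.003, 0, 0.39, -0.08, 0.3]]}}

```text
t: 7.07
tool_pos: [0.5195, -0.0244, 0.2064]
tool_rot: [-2.665, -0.167, -1.532]
contact_force: [1.0, 0.5, -0.9]
opening: 0.0433
```

Emit:
{"api": "jog_arm", "payload": {"deltas": [[0, 0, 0, 0, 0, 0, 0.3], [0, 0, 0, 0, 0, 0, 0.3], [0, 0, 0, 0, 0, 0, 0.3]]}}

```text
t: 7.32
tool_pos: [0.5205, -0.0239, 0.2084]
tool_rot: [-2.664, -0.167, -1.533]
contact_force: [0.1, -1.0, -1.7]
opening: 0.0435
```

```bash
python3 - <<'E'
from path import *
show(); print(azdn(r)); 
im,d=grab('side','2'); im2,d2=grab('top','2')
a=cv2.resize(im[110:250,200:360],(480,420)); b=cv2.resize(im2[150:270,190:340],(400,320))
W=np.zeros((420,800,3),np.uint8); W[:,:480]=a; W[:320,480:]=b[:,:320]; save('carry.png',W)
s,q=path(stand(-.115,0,.1544),(SA,30),5,.3)
E
```

```text
t 7.32 q [-0.418 -0.722  2.502  0.924  0.596  0.445] p [ 0.5205 -0.0239  0.2084] F [ 0.05 -1.04 -1.73] op 0.0435
axes x,y,z
 [[ 0.499  0.062  0.865]
 [ 0.126 -0.992 -0.001]
 [ 0.858  0.109 -0.502]]
(np.float64(7.2186809374961145), np.float64(30.159427737809274))
max turn 0.06 max mm 17.9 joint frac 0.33 ikerr 8.838305642910882e-09 q [-0.42 -0.6   2.53  1.15  0.52  0.18]
[[0, 0, -0.001, -0.44, 0, 0.26, 0.3], [0, 0.001, 0, -1.11, 0.01, 0.67, 0.3], [0, 0.001, 0, -1.54, 0.01, 0.91, 0.3], [0, 0.001, 0, -1.12, 0, 0.66, 0.3], [0, 0, 0, -0.44, 0, 0.26, 0.3]]
```

View pics/carry.png

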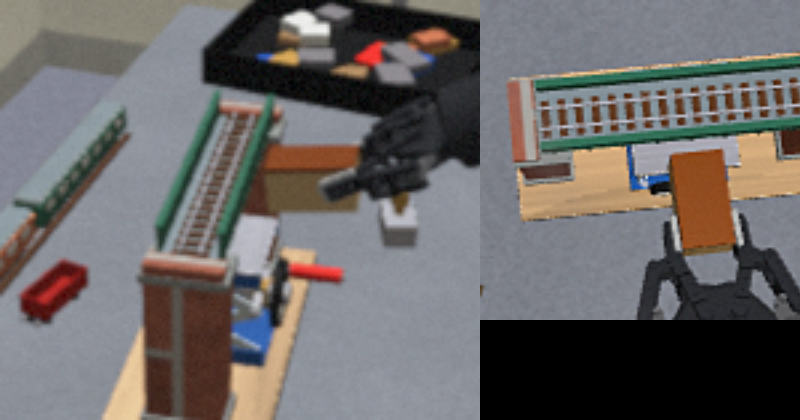

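The block is lying in the gripper with its cork up. It is at (312,160) in the side crop and (703,200) in the top crop, in front of the bridge. I'll measure it against the bridge in the same camera before sliding it in.

```bash
cat > cork.py <<'E'
from path import *
from m import load,rect
def cork(tag,zlo,zhi):
    for n in('top','side'):
        im,d=load(n,tag); Pt=pts(n,d); hsv=cv2.cvtColor(im,cv2.COLOR_RGB2HSV).astype(int)
        c0=np.array([.6367,-.0099]) if n=='top' else np.array([.6331,-.0085])
        L=np.stack([(Pt[...,:2]-c0)@SX,(Pt[...,:2]-c0)@SY,Pt[...,2]],-1)
        m=(d>0)&(hsv[...,0]>5)&(hsv[...,0]<16)&(hsv[...,1]>140)&(L[...,2]>zlo)&(L[...,2]<zhi)&(L[...,0]>-.2)&(L[...,0]<.08)&(abs(L[...,1])<.06)
        k,l,st,_=cv2.connectedComponentsWithStats(m.astype(np.uint8)); i=1+st[1:,4].argmax(); Q=L[l==i]
        A=np.c_[np.ones(len(Q)),Q[:,:2]]; c=np.linalg.lstsq(A,Q[:,2],rcond=None)[0]
        print(n,len(Q),'local rect',rect(Q[:,:2]),'z',Q[:,2].mean().round(4),'slopes deg',np.degrees(c[1:]).round(2))
E
python3 -c "
from cork import *
cork('2',.19,.25)
print('TCP local',(p[:2]-S0)@SX,(p[:2]-S0)@SY)"
```

```text
top 713 local rect (array([-84.8,   0.8]), array([79.5, 43.7]), 0.4) z 0.2232 slopes deg [-7.17 -1.  ]
side 235 local rect (array([-84. ,   2.4]), array([47.2, 78.9]), 89.4) z 0.2224 slopes deg [-7.64 -0.89]
TCP local -0.11518043443342647 0.0003004949069097799
```

```bash
python3 -c "
from path import *
path(stand(-.115,-.001,.165),(SA,22.6),8,.3)"
```

```text
max turn 1.55 max mm 9.1 joint frac 0.46 ikerr 6.228952076359207e-08 q [-0.45 -0.61  2.58  1.46  0.53 -0.12]
[[0, 0.006, -0.001, -0.18, 0.01, 0.1, 0.3], [0, 0.012, 0, -0.35, 0.01, 0.21, 0.3], [0, 0.021, 0, -0.61, 0.02, 0.34, 0.3], [0, 0.026, 0, -0.8, 0.02, 0.43, 0.3], [0, 0.027, 0, -0.81, 0.03, 0.4, 0.3], [0, 0.021, 0, -0.63, 0.02, 0.3, 0.3], [0, 0.012, 0, -0.37, 0.01, 0.16, 0.3], [0, 0.006, 0, -0.19, 0.01, 0.08, 0.3]]
```

```bash
python3 -c "
from path import *
path(stand(-.109,-.001,.165),(SA,22.6),8,.3)"
```

```text
max turn 1.55 max mm 9.2 joint frac 0.49 ikerr 3.397887637923702e-08 q [-0.44 -0.58  2.56  1.48  0.52 -0.14]
[[0, 0.006, -0.001, -0.16, 0.01, 0.13, 0.3], [0, 0.012, 0, -0.33, 0.01, 0.25, 0.3], [0, 0.021, 0, -0.56, 0.02, 0.42, 0.3], [0, 0.026, 0, -0.74, 0.02, 0.54, 0.3], [0, 0.027, 0, -0.76, 0.03, 0.51, 0.3], [0, 0.021, 0, -0.59, 0.02, 0.38, 0.3], [0, 0.012, 0, -0.35, 0.01, 0.22, 0.3], [0, 0.006, 0, -0.18, 0.01, 0.11, 0.3]]
```

Emit:
{"api": "jog_arm", "payload": {"deltas": [[0, 0.006, -0.001, -0.16, 0.01, 0.13, 0.3], [0, 0.012, 0, -0.33, 0.01, 0.25, 0.3], [0, 0.021, 0, -0.56, 0.02, 0.42, 0.3], [0, 0.026, 0, -0.74, 0.02, 0.54, 0.3], [0, 0.027, 0, -0.76, 0.03, 0.51, 0.3], [0, 0.021, 0, -0.59, 0.02, 0.38, 0.3], [0, 0.012, 0, -0.35, 0.01, 0.22, 0.3], [0, 0.006, 0, -0.18, 0.01, 0.11, 0.3], [0, 0, 0, 0, 0, 0, 0.3], [0, 0, 0, 0, 0, 0, 0.3]], "grip_force": 110}}

```text
t: 8.25
tool_pos: [0.5273, -0.0245, 0.1649]
tool_rot: [-2.552, -0.161, -1.702]
contact_force: [0.3, 0.0, -1.8]
opening: 0.0428
```

```bash
python3 -c "
from cork import *
grab('top','3');grab('side','3'); show(); print(azdn(r)); cork('3',.155,.21)
print('TCP local',(p[:2]-S0)@SX,(p[:2]-S0)@SY)
s,q=path(stand(-.109,-.001,.155),(SA,22.6),2,.3)
s,q=path(stand(-.0308,-.001,.155),(SA,22.6),9,.3,s,q)
"
```

```text
t 8.25 q [-0.438 -0.582  2.562  1.485  0.518 -0.14 ] p [ 0.5273 -0.0245  0.1649] F [ 0.3   0.02 -1.78] op 0.0428
axes x,y,z
 [[ 0.381  0.048  0.923]
 [ 0.126 -0.992 -0.   ]
 [ 0.916  0.116 -0.384]]
(np.float64(7.240935896521275), np.float64(22.591507082133212))
top 651 local rect (array([-79.6,  -1.1]), array([79.5, 44.1]), 0.7) z 0.183 slopes deg [ 0.11 -1.24]
side 246 local rect (array([-78.3,  -0.2]), array([80.8, 45. ]), 1.5) z 0.1835 slopes deg [ 0.54 -1.1 ]
TCP local -0.10888385793658555 -0.0012504086222831035
max turn 0.0 max mm 5.0 joint frac 0.13 ikerr 6.78105394058548e-08 q [-0.44 -0.55  2.56  1.54  0.52 -0.21]
[[0, 0, 0, -0.46, -0.01, 0.19, 0.3], [0, 0, 0, -0.46, -0.01, 0.18, 0.3]]
max turn 0.0 max mm 14.7 joint frac 0.25 ikerr 1.0074735490306352e-09 q [-0.32 -0.26  2.37  1.82  0.42 -0.45]
[[0, 0, 0, 0.12, 0, 0.29, 0.3], [0, 0, 0, 0.22, 0, 0.52, 0.3], [0, 0, 0, 0.37, 0, 0.9, 0.3], [0, 0, 0, 0.51, 0, 1.22, 0.3], [0, 0, 0, 0.56, 0, 1.36, 0.3], [0, 0, 0, 0.51, 0, 1.22, 0.3], [0, 0, 0, 0.37, -0.01, 0.9, 0.3], [0, 0, 0, 0.22, 0, 0.53, 0.3], [0, 0, 0, 0.12, 0, 0.28, 0.3]]
```

Emit:
{"api": "jog_arm", "payload": {"deltas": [[-0.013, 0, 0.005, -0.46, -0.03, 0.19, 0.3], [0, 0, 0, -0.46, -0.03, 0.18, 0.3], [0, 0, 0, 0.12, 0, 0.29, 0.3], [0, 0, 0, 0.22, 0, 0.52, 0.3], [0, 0, 0, 0.37, 0, 0.9, 0.3], [0, 0, 0, 0.51, 0, 1.22, 0.3]]}}

```text
t: 8.85
tool_pos: [0.5593, -0.0207, 0.1561]
tool_rot: [-2.558, -0.144, -1.71]
contact_force: [0.3, -0.7, -0.2]
opening: 0.0427
```

Emit:
{"api": "jog_arm", "payload": {"deltas": [[0, 0, 0, 0.58, 0, 1.4, 0.3], [0, 0, 0, 0.52, 0, 1.26, 0.3], [0, 0, 0, 0.37, 0, 0.9, 0.3], [0, 0, 0, 0.22, 0, 0.53, 0.3], [0, 0, 0, 0.12, 0, 0.28, 0.3], [0, 0, 0, 0, 0, 0, 0.3], [0, 0, 0, 0, 0, 0, 0.3]]}}

```text
t: 9.43
tool_pos: [0.6056, -0.0152, 0.1554]
tool_rot: [-2.558, -0.144, -1.708]
contact_force: [0.1, 2.0, -1.7]
opening: 0.043
```

```bash
python3 -c "
from cork import *
grab('top','4');grab('side','4'); show(); print(azdn(r)); cork('4',.155,.182)
print('TCP local',(p[:2]-S0)@SX,(p[:2]-S0)@SY)
s,q=path(p-[0,0,.006],azdn(r),4,.3)
"
```

```text
t 9.43 q [-0.314 -0.26   2.371  1.837  0.407 -0.461] p [ 0.6056 -0.0152  0.1554] F [ 0.11  1.99 -1.67] op 0.043
axes x,y,z
 [[ 0.381  0.043  0.924]
 [ 0.112 -0.994  0.   ]
 [ 0.918  0.103 -0.383]]
(np.float64(6.436517091837718), np.float64(22.54901911409392))
top 97 local rect (array([-34.6,  -1.2]), array([42.2, 12.1]), 89.2) z 0.1731 slopes deg [ 7.35 -2.55]
side 40 local rect (array([-33.4,  -1.7]), array([42.6, 13.3]), 89.9) z 0.1739 slopes deg [9.19 2.15]
TCP local -0.030109985808555 -0.0019026147996588708
max turn 0.0 max mm 2.2 joint frac 0.06 ikerr 1.4988010832439613e-14 q [-0.31 -0.24  2.37  1.87  0.41 -0.5 ]
[[0, 0, 0, -0.08, 0, 0.03, 0.3], [0, 0, 0, -0.2, 0, 0.09, 0.3], [0, 0, 0, -0.2, 0, 0.08, 0.3], [0, 0, 0, -0.07, 0, 0.03, 0.3]]
```

Emit:
{"api": "jog_arm", "payload": {"deltas": [[0, 0, 0, 0, -0.08, 0, 0.3], [0, 0, 0, 0, -0.08, 0, 0.3], [0, 0, 0, -0.1, 0, 0.04, 0.3], [0, 0, 0, -0.18, 0, 0.08, 0.3], [0, 0, 0, -0.13, 0, 0.05, 0.3], [0, 0, 0, -0.05, 0, 0.02, 0.3], [0, 0, 0, 0, 0, 0, 0.3], [0, 0, 0, 0, 0, 0, 0.3]]}}

```text
t: 10.2
tool_pos: [0.6057, -0.0136, 0.1505]
tool_rot: [-2.558, -0.144, -1.708]
contact_force: [-0.9, 0.5, 0.3]
opening: 0.0426
```

```bash
python3 -c "
from cork import *
grab('top','5');grab('side','5'); show(); print(azdn(r)); cork('5',.155,.182)
print('TCP local',(p[:2]-S0)@SX,(p[:2]-S0)@SY)
"
```

```text
t 10.2 q [-0.31  -0.247  2.372  1.872  0.407 -0.497] p [ 0.6057 -0.0136  0.1505] F [-0.89  0.47  0.31] op 0.0426
axes x,y,z
 [[ 0.381  0.043  0.924]
 [ 0.112 -0.994  0.   ]
 [ 0.918  0.104 -0.383]]
(np.float64(6.449104998749515), np.float64(22.532722419544818))
top 98 local rect (array([-34.2,  -0. ]), array([41.7, 12.2]), 89.9) z 0.1683 slopes deg [ 4.55 -0.69]
side 44 local rect (array([-32.7,   0.5]), array([15. , 44.6]), 1.9) z 0.1687 slopes deg [3.13 3.09]
TCP local -0.02982422697937534 -0.000305531883933201
```

Emit:
{"api": "jog_arm", "payload": {"deltas": [[0, 0, 0, -0.05, 0, 0.02, 0.3], [0, 0, 0, -0.05, 0, 0.02, 0.3], [0, 0, 0, 0, 0, 0, 0.3], [0, 0, 0, 0, 0, 0, 0.3]]}}

```text
t: 10.63
tool_pos: [0.606, -0.0135, 0.1502]
tool_rot: [-2.557, -0.144, -1.71]
contact_force: [-1.4, 1.0, 3.1]
opening: 0.0426
```

```bash
python3 -c "
from cork import *
show()
"
```

```text
t 10.63 q [-0.31  -0.245  2.372  1.878  0.409 -0.504] p [ 0.606  -0.0135  0.1502] F [-1.44  0.96  3.1 ] op 0.0426
axes x,y,z
 [[ 0.38   0.043  0.924]
 [ 0.113 -0.994  0.   ]
 [ 0.918  0.104 -0.382]]
```

Emit:
{"api": "jog_arm", "payload": {"deltas": [[0, 0, 0, 0.05, 0, -0.02, 0.6], [0, 0, 0, 0, 0, 0, 0.75], [0, 0, 0, 0, 0, 0, 0.75], [0, 0, 0, 0, 0, 0, 0.75], [0, 0, 0, -0.2, 0, -0.48, 0.75], [0, 0, 0, -0.4, 0, -0.96, 0.75], [0, 0, 0, -0.7, 0, -1.68, 0.75], [0, 0, 0, -0.7, 0, -1.68, 0.75], [0, 0, 0, -0.6, 0, -1.44, 0.75], [0, 0, 0, -0.4, 0, -0.96, 0.75], [0, 0, 0, 0, 0, 0, 0.75], [0, 0, 0, 0, 0, 0, 0.75]]}}

```text
t: 11.63
tool_pos: [0.5278, -0.0226, 0.1498]
tool_rot: [-2.558, -0.144, -1.709]
contact_force: [-0.4, 0.0, -0.1]
opening: 0.0637
```

```bash
cat >> path.py <<'E'
DN=50; ZF=frame(SA,DN).as_matrix()[:,2]
E
python3 -c "
from cork import *
grab('top','6');grab('side','6'); show(); print(azdn(r)); cork('6',.155,.182)
print('TCP local',(p[:2]-S0)@SX,(p[:2]-S0)@SY)
im,_=load('top','6');im2,_=load('side','6')
W=np.zeros((480,800,3),np.uint8); W[:,:400]=cv2.resize(im[160:256,220:300],(400,480)); W[:,400:]=cv2.resize(im2[150:246,240:320],(400,480)); save('placed.png',W)
g=stand(-.105,-.025,.080)
s,q=path(g-.06*ZF,(SA,DN),9,.75)
s,q=path(g-.003*ZF,(SA,DN),6,.75,s,q)
"
```

```text
t 11.63 q [-0.421 -0.538  2.568  1.59   0.488 -0.244] p [ 0.5278 -0.0226  0.1498] F [-0.37  0.02 -0.12] op 0.0637
axes x,y,z
 [[ 0.38   0.043  0.924]
 [ 0.111 -0.994  0.001]
 [ 0.918  0.103 -0.383]]
(np.float64(6.394659086782143), np.float64(22.505614088624757))
top 103 local rect (array([-34.6,   0.4]), array([42.1, 14. ]), 86.4) z 0.168 slopes deg [-1.53 -1.3 ]
side 51 local rect (array([-32.6,  -1.3]), array([49.7, 15.4]), 89.6) z 0.1681 slopes deg [-3.68  0.25]
TCP local -0.10823971510815653 0.0005878994005226687
max turn 5.16 max mm 9.2 joint frac 0.79 ikerr 2.8907838622860277e-10 q [-0.44 -0.54  2.42  0.55  0.72  0.68]
[[0.001, -0.019, 0, -0.14, 0.1, -0.09, 0.75], [0.001, -0.035, 0, -0.26, 0.19, -0.17, 0.75], [0.001, -0.06, -0.001, -0.46, 0.33, -0.26, 0.75], [0.003, -0.081, -0.001, -0.64, 0.44, -0.32, 0.75], [0.002, -0.09, -0.002, -0.73, 0.48, -0.3, 0.75], [0.002, -0.081, -0.001, -0.69, 0.44, -0.21, 0.75], [0.001, -0.06, -0.002, -0.52, 0.32, -0.12, 0.75], [0.001, -0.035, -0.001, -0.31, 0.19, -0.05, 0.75], [0, -0.019, 0, -0.16, 0.1, -0.02, 0.75]]
max turn 0.0 max mm 15.0 joint frac 0.28 ikerr 1.2596979015455645e-10 q [-0.38 -0.31  2.36  0.64  0.56  0.61]
[[0, 0, 0, 0, 0, 0.4, 0.75], [0, 0, 0, 0, 0, 0.95, 0.75], [0, 0, 0, 0, 0, 1.5, 0.75], [0, 0, 0, 0, 0, 1.5, 0.75], [0, 0, 0, 0, 0, 0.95, 0.75], [0, 0, 0, 0, 0, 0.4, 0.75]]
```

View pics/placed.png

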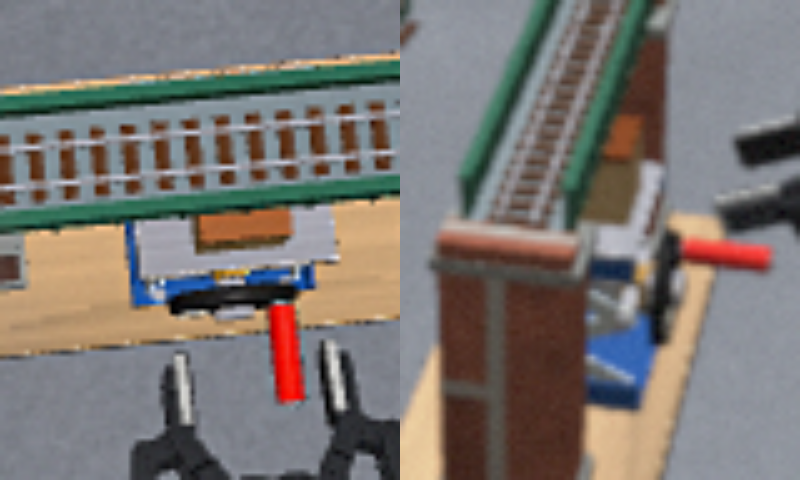

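Placed: the cork strip (242,232 in the top crop) is in the middle of the grey platform (137..338), square and with the cork up. The gap works out at about 12 mm, or about 1.5 turns. Now the crank grip.

Emit:
{"api": "jog_arm", "payload": {"deltas": [[0.001, -0.019, 0, -0.14, 0.1, -0.09, 0.75], [0.001, -0.035, 0, -0.26, 0.19, -0.17, 0.75], [0.001, -0.06, -0.001, -0.46, 0.33, -0.26, 0.75], [0.003, -0.081, -0.001, -0.64, 0.44, -0.32, 0.75], [0.002, -0.09, -0.002, -0.73, 0.48, -0.3, 0.75], [0.002, -0.081, -0.001, -0.69, 0.44, -0.21, 0.75], [0.001, -0.06, -0.002, -0.52, 0.32, -0.12, 0.75], [0.001, -0.035, -0.001, -0.31, 0.19, -0.05, 0.75], [0, -0.019, 0, -0.16, 0.1, -0.02, 0.75], [0, 0, 0, 0, 0, 0, 0.75], [0, 0, 0, 0, 0, 0, 0.75]]}}

```text
t: 12.65
tool_pos: [0.498, -0.0507, 0.1265]
tool_rot: [-2.896, -0.186, -1.076]
contact_force: [-0.1, 0.7, -0.0]
opening: 0.0642
```

```bash
python3 -c "
from cork import *
show(); print(azdn(r))
g=stand(-.105,-.025,.080)
s,q=path(g-.003*ZF,(SA,DN),7,.6)
"
```

```text
t 12.65 q [-0.436 -0.536  2.427  0.572  0.705  0.668] p [ 0.498  -0.0507  0.1265] F [-0.13  0.68 -0.01] op 0.0642
axes x,y,z
 [[ 0.751  0.097  0.653]
 [ 0.129 -0.992 -0.001]
 [ 0.647  0.085 -0.757]]
(np.float64(7.3950210678503), np.float64(49.23233408936484))
max turn 0.19 max mm 13.4 joint frac 0.25 ikerr 1.7895734893969006e-09 q [-0.38 -0.31  2.36  0.64  0.56  0.6 ]
[[-0.001, -0.001, -0.001, -0.02, 0.01, 0.31, 0.6], [0, -0.001, 0, -0.03, 0.02, 0.68, 0.6], [-0.001, -0.003, 0.001, -0.06, 0.03, 1.14, 0.6], [0, -0.003, 0, -0.06, 0.03, 1.34, 0.6], [0, -0.003, 0.001, -0.05, 0.03, 1.13, 0.6], [-0.001, -0.002, 0, -0.02, 0.02, 0.68, 0.6], [0, 0, 0, -0.01, 0.01, 0.31, 0.6]]
```

Emit:
{"api": "jog_arm", "payload": {"deltas": [[-0.001, -0.001, -0.001, -0.02, 0.01, 0.31, 0.6], [0, -0.001, 0, -0.03, 0.02, 0.68, 0.6], [-0.001, -0.003, 0.001, -0.06, 0.03, 1.14, 0.6], [0, -0.003, 0, -0.06, 0.03, 1.34, 0.6], [0, -0.003, 0.001, -0.05, 0.03, 1.13, 0.6], [-0.001, -0.002, 0, -0.02, 0.02, 0.68, 0.6], [0, 0, 0, -0.01, 0.01, 0.31, 0.6], [0, 0, 0, 0, 0, 0, 0.5], [0, 0, 0, 0, 0, 0, 0.4]], "grip_force": 30}}

```text
t: 13.4
tool_pos: [0.5316, -0.0479, 0.0819]
tool_rot: [-2.907, -0.183, -1.058]
contact_force: [-0.1, -0.0, 0.2]
opening: 0.0341
```

```bash
python3 -c "
from cork import *
show(); print('local',(p[:2]-S0)@SX,(p[:2]-S0)@SY)
for n in('top','side'):
    im,d=grab(n,'7')
im,_=load('top','7');im2,_=load('side','7')
W=np.zeros((480,800,3),np.uint8); W[:,:400]=cv2.resize(im[180:276,230:310],(400,480)); W[:,400:]=cv2.resize(im2[160:256,260:340],(400,480)); save('crank.png',W)
"
```

```text
t 13.4 q [-0.384 -0.315  2.361  0.636  0.556  0.605] p [ 0.5316 -0.0479  0.0819] F [-0.05 -0.03  0.15] op 0.0341
axes x,y,z
 [[ 0.76   0.096  0.643]
 [ 0.125 -0.992  0.   ]
 [ 0.638  0.08  -0.766]]
local -0.10762288658414904 -0.02503177751717441
```

View pics/crank.png

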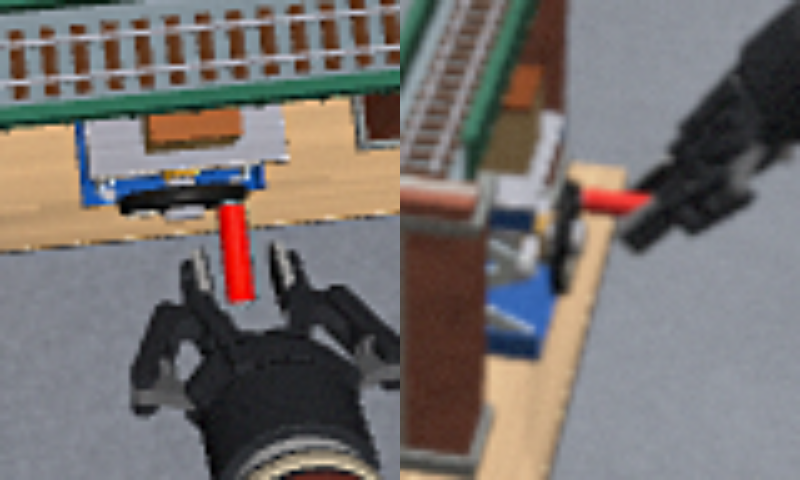

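The grip at (237,255) in the top crop lies centred between the open jaws at (205) and (280), and in the side crop the fingers reach over its outer half. Closing now.

Emit:
{"api": "jog_arm", "payload": {"deltas": [[0, 0, 0, 0, 0, 0, 0.25], [0, 0, 0, 0, 0, 0, 0.15], [0, 0, 0, 0, 0, 0, 0.1], [0, 0, 0, 0, 0, 0, 0.1], [0, 0, 0, 0, 0, 0, 0.1], [0, 0, 0, 0, 0, 0, 0.1]], "grip_force": 40}}

```text
t: 14.0
tool_pos: [0.5317, -0.0476, 0.0822]
tool_rot: [-2.907, -0.184, -1.058]
contact_force: [0.9, 4.4, -0.3]
opening: 0.0135
```

```bash
cat > crank.py <<'E'
from path import *
def loc(v): return np.array([(v[:2]-S0)@SX,(v[:2]-S0)@SY,v[2]])
show(); l=loc(p); F=o['contact_force']; print('local TCP',l.round(4),'F local y,z',(F[:2]@SY).round(2),F[2].round(2),'wheel angle est',np.degrees(np.arctan2(-l[1]-0,l[2]-.0735)).round(1))
E
python3 crank.py
```

```text
t 14.0 q [-0.384 -0.316  2.361  0.636  0.557  0.606] p [ 0.5317 -0.0476  0.0822] F [ 0.9   4.37 -0.28] op 0.0135
axes x,y,z
 [[ 0.76   0.097  0.643]
 [ 0.126 -0.992  0.   ]
 [ 0.638  0.081 -0.766]]
local TCP [-0.1075 -0.0248  0.0822] F local y,z 4.22 -0.28 wheel angle est 70.6
```

```bash
cat >> crank.py <<'E'
def arc(a,b,n,rad=26.):
    t=np.radians(np.linspace(a,b,n+1)); y=-rad*np.sin(t); z=rad*np.cos(t)+4*t/(2*np.pi)
    dy=np.diff(y)/10; dz=np.diff(z)/10
    rows=[[0,0,0,round(.643*k,2),round(-j,2),round(-.766*k,2),.1] for j,k in zip(dy,dz)]
    print(json.dumps(rows))
E
python3 - <<'E'
from crank import *
arc(72,162,10)
E
```

```text
t 14.0 q [-0.384 -0.316  2.361  0.636  0.557  0.606] p [ 0.5317 -0.0476  0.0822] F [ 0.9   4.37 -0.28] op 0.0135
axes x,y,z
 [[ 0.76   0.097  0.643]
 [ 0.126 -0.992  0.   ]
 [ 0.638  0.081 -0.766]]
local TCP [-0.1075 -0.0248  0.0822] F local y,z 4.22 -0.28 wheel angle est 70.6
[[0, 0, 0, -0.25, 0.1, 0.3, 0.1], [0, 0, 0, -0.26, 0.03, 0.3, 0.1], [0, 0, 0, -0.26, -0.03, 0.3, 0.1], [0, 0, 0, -0.25, -0.1, 0.3, 0.1], [0, 0, 0, -0.24, -0.16, 0.28, 0.1], [0, 0, 0, -0.22, -0.21, 0.26, 0.1], [0, 0, 0, -0.19, -0.26, 0.23, 0.1], [0, 0, 0, -0.16, -0.31, 0.2, 0.1], [0, 0, 0, -0.13, -0.35, 0.16, 0.1], [0, 0, 0, -0.09, -0.38, 0.11, 0.1]]
```

Emit:
{"api": "jog_arm", "payload": {"deltas": [[0, 0, 0, -0.25, 0.02, 0.3, 0.1], [0, 0, 0, -0.26, 0.03, 0.3, 0.1], [0, 0, 0, -0.26, -0.03, 0.3, 0.1], [0, 0, 0, -0.25, -0.1, 0.3, 0.1], [0, 0, 0, 0, 0, 0, 0.1]]}}

```text
t: 14.42
tool_pos: [0.5316, -0.0479, 0.0658]
tool_rot: [-2.908, -0.181, -1.059]
contact_force: [0.3, -2.0, -0.7]
opening: 0.0138
```

```bash
python3 crank.py
```

```text
t 14.42 q [-0.383 -0.277  2.365  0.678  0.519  0.558] p [ 0.5316 -0.0479  0.0658] F [ 0.28 -1.97 -0.66] op 0.0138
axes x,y,z
 [[ 0.76   0.095  0.643]
 [ 0.123 -0.992  0.001]
 [ 0.638  0.078 -0.766]]
local TCP [-0.1076 -0.0251  0.0658] F local y,z -1.99 -0.66 wheel angle est 107.0
```

Emit:
{"api": "jog_arm", "payload": {"deltas": [[0, 0, 0, -0.24, -0.16, 0.28, 0.1], [0, 0, 0, -0.22, -0.21, 0.26, 0.1], [0, 0, 0, -0.19, -0.26, 0.23, 0.1], [0, 0, 0, -0.16, -0.31, 0.2, 0.1], [0, 0, 0, 0, 0, 0, 0.1]]}}

```text
t: 14.83
tool_pos: [0.53, -0.0383, 0.0529]
tool_rot: [-2.909, -0.182, -1.058]
contact_force: [0.7, -4.1, -4.3]
opening: 0.0134
```

```bash
python3 crank.py
```

```text
t 14.83 q [-0.36  -0.253  2.374  0.698  0.483  0.548] p [ 0.53   -0.0383  0.0529] F [ 0.73 -4.1  -4.26] op 0.0134
axes x,y,z
 [[ 0.76   0.096  0.642]
 [ 0.124 -0.992  0.001]
 [ 0.638  0.079 -0.766]]
local TCP [-0.108  -0.0153  0.0529] F local y,z -4.16 -4.26 wheel angle est 143.4
```

```bash
python3 - <<'E'
from crank import *
arc(152,272,12); arc(272,392,12); arc(392,522,13)
E
```

```text
t 14.83 q [-0.36  -0.253  2.374  0.698  0.483  0.548] p [ 0.53   -0.0383  0.0529] F [ 0.73 -4.1  -4.26] op 0.0134
axes x,y,z
 [[ 0.76   0.096  0.642]
 [ 0.124 -0.992  0.001]
 [ 0.638  0.079 -0.766]]
local TCP [-0.108  -0.0153  0.0529] F local y,z -4.16 -4.26 wheel angle est 143.4
[[0, 0, 0, -0.11, -0.42, 0.13, 0.1], [0, 0, 0, -0.06, -0.44, 0.07, 0.1], [0, 0, 0, -0.01, -0.45, 0.01, 0.1], [0, 0, 0, 0.04, -0.45, -0.05, 0.1], [0, 0, 0, 0.09, -0.43, -0.11, 0.1], [0, 0, 0, 0.14, -0.4, -0.17, 0.1], [0, 0, 0, 0.18, -0.36, -0.22, 0.1], [0, 0, 0, 0.22, -0.31, -0.26, 0.1], [0, 0, 0, 0.25, -0.25, -0.3, 0.1], [0, 0, 0, 0.28, -0.18, -0.33, 0.1], [0, 0, 0, 0.29, -0.1, -0.35, 0.1], [0, 0, 0, 0.3, -0.02, -0.36, 0.1]]
[[0, 0, 0, 0.3, 0.06, -0.35, 0.1], [0, 0, 0, 0.29, 0.13, -0.34, 0.1], [0, 0, 0, 0.27, 0.21, -0.32, 0.1], [0, 0, 0, 0.24, 0.27, -0.29, 0.1], [0, 0, 0, 0.21, 0.33, -0.25, 0.1], [0, 0, 0, 0.17, 0.38, -0.2, 0.1], [0, 0, 0, 0.12, 0.42, -0.14, 0.1], [0, 0, 0, 0.07, 0.44, -0.09, 0.1], [0, 0, 0, 0.02, 0.45, -0.03, 0.1], [0, 0, 0, -0.03, 0.45, 0.03, 0.1], [0, 0, 0, -0.08, 0.43, 0.09, 0.1], [0, 0, 0, -0.13, 0.4, 0.15, 0.1]]
[[0, 0, 0, -0.17, 0.36, 0.2, 0.1], [0, 0, 0, -0.21, 0.31, 0.25, 0.1], [0, 0, 0, -0.24, 0.25, 0.28, 0.1], [0, 0, 0, -0.26, 0.18, 0.31, 0.1], [0, 0, 0, -0.28, 0.1, 0.33, 0.1], [0, 0, 0, -0.28, 0.02, 0.34, 0.1], [0, 0, 0, -0.28, -0.06, 0.34, 0.1], [0, 0, 0, -0.27, -0.13, 0.32, 0.1], [0, 0, 0, -0.25, -0.21, 0.3, 0.1], [0, 0, 0, -0.23, -0.27, 0.27, 0.1], [0, 0, 0, -0.19, -0.33, 0.23, 0.1], [0, 0, 0, -0.15, -0.38, 0.18, 0.1], [0, 0, 0, -0.11, -0.42, 0.13, 0.1]]
```

Emit:
{"api": "jog_arm", "payload": {"deltas": [[0, 0, 0, -0.17, -0.4, 0.21, 0.1], [0, 0, 0, -0.06, -0.44, 0.07, 0.1], [0, 0, 0, -0.01, -0.45, 0.01, 0.1], [0, 0, 0, 0.04, -0.45, -0.05, 0.1], [0, 0, 0, 0.09, -0.43, -0.11, 0.1], [0, 0, 0, 0.14, -0.4, -0.17, 0.1]]}}

```text
t: 15.33
tool_pos: [0.5259, -0.0108, 0.0531]
tool_rot: [-2.906, -0.185, -1.053]
contact_force: [2.9, 1.7, -7.7]
opening: 0.0138
```

```bash
python3 crank.py|tail -1
```

```text
local TCP [-0.1086  0.0125  0.0531] F local y,z 1.34 -7.68 wheel angle est -148.5
```

Emit:
{"api": "jog_arm", "payload": {"deltas": [[0, 0, 0, 0.18, -0.36, -0.22, 0.1], [0, 0, 0, 0.22, -0.31, -0.26, 0.1], [0, 0, 0, 0.25, -0.25, -0.3, 0.1], [0, 0, 0, 0.28, -0.18, -0.33, 0.1], [0, 0, 0, 0.29, -0.1, -0.35, 0.1], [0, 0, 0, 0.3, -0.02, -0.36, 0.1], [0, 0, 0, 0, 0, 0, 0.1]]}}

```text
t: 15.92
tool_pos: [0.5249, 0.0013, 0.0784]
tool_rot: [-2.905, -0.187, -1.055]
contact_force: [-5.3, 5.1, -0.2]
opening: 0.0132
```

```bash
python3 crank.py|tail -1
```

```text
local TCP [-0.108   0.0246  0.0784] F local y,z 5.72 -0.19 wheel angle est -78.8
```

Emit:
{"api": "jog_arm", "payload": {"deltas": [[0, 0, 0, 0.27, 0.02, -0.31, 0.1], [0, 0, 0, 0.26, 0.11, -0.3, 0.1], [0, 0, 0, 0.24, 0.21, -0.28, 0.1], [0, 0, 0, 0.24, 0.27, -0.29, 0.1], [0, 0, 0, 0.21, 0.33, -0.25, 0.1], [0, 0, 0, 0.17, 0.38, -0.2, 0.1], [0, 0, 0, 0.12, 0.42, -0.14, 0.1], [0, 0, 0, 0.07, 0.44, -0.09, 0.1], [0, 0, 0, 0.02, 0.45, -0.03, 0.1]]}}

```text
t: 16.67
tool_pos: [0.5289, -0.0267, 0.1025]
tool_rot: [-2.907, -0.183, -1.058]
contact_force: [6.1, 3.8, -10.5]
opening: 0.014
```

```bash
python3 crank.py|tail -1
```

```text
local TCP [-0.1076 -0.0036  0.1025] F local y,z 3.01 -10.46 wheel angle est 7.1
```

Emit:
{"api": "jog_arm", "payload": {"deltas": [[0, 0, 0, -0.03, 0.45, 0.03, 0.1], [0, 0, 0, -0.08, 0.43, 0.09, 0.1], [0, 0, 0, -0.13, 0.4, 0.15, 0.1], [0, 0, 0, -0.17, 0.36, 0.2, 0.1], [0, 0, 0, -0.21, 0.31, 0.25, 0.1], [0, 0, 0, -0.24, 0.25, 0.28, 0.1], [0, 0, 0, -0.26, 0.18, 0.31, 0.1], [0, 0, 0, 0, 0, 0, 0.1], [0, 0, 0, 0, 0, 0, 0.1]]}}

```text
t: 17.42
tool_pos: [0.532, -0.0489, 0.0856]
tool_rot: [-2.904, -0.184, -1.056]
contact_force: [4.2, 10.4, -4.1]
opening: 0.0134
```

```bash
python3 crank.py|tail -1;  python3 -c "
from cork import *
grab('top','8');grab('side','8'); cork('8',.155,.19)"
```

```text
local TCP [-0.1074 -0.026   0.0856] F local y,z 9.75 -4.12 wheel angle est 65.1
top 93 local rect (array([-34.8,  -0.2]), array([11.3, 42.9]), 0.3) z 0.1764 slopes deg [-0.26 -1.62]
side 44 local rect (array([-34. ,   0.6]), array([12.7, 46.5]), 1.9) z 0.1768 slopes deg [ 3.41 -0.31]
```

```bash
cat > lift.py <<'E'
from cork import *
def bz(tag):
    out=[]
    for n in('top','side'):
        im,d=load(n,tag); Pt=pts(n,d); im0,d0=load(n,'0'); P0=pts(n,d0)
        c0=np.array([.6367,-.0099]) if n=='top' else np.array([.6331,-.0085])
        L=np.stack([(P0[...,:2]-c0)@SX,(P0[...,:2]-c0)@SY,P0[...,2]],-1)
        h=cv2.erode((((L[...,2]>.17)&(L[...,2]<.225)&(abs(L[...,0])<.027)&(abs(L[...,1])<.125)&(d0>0)).astype(np.uint8)),np.ones((3,3)))>0
        df=Pt[...,2]-P0[...,2]
        for s in(-1,1):
            m=h&(d>0)&(s*L[...,1]>.03)&(abs(df)<.006); out.append((df[m].mean()*1000).round(3))
    return out,m.sum()
E
python3 -c "
from lift import *
for t in '245678': print(t,bz(t))"
```

```text
2 ([np.float64(0.036), np.float64(-0.049), np.float64(0.14), np.float64(0.156)], np.int64(300))
4 ([np.float64(0.016), np.float64(0.04), np.float64(-0.083), np.float64(0.015)], np.int64(301))
5 ([np.float64(0.051), np.float64(0.05), np.float64(-0.023), np.float64(0.017)], np.int64(301))
6 ([np.float64(0.037), np.float64(0.007), np.float64(0.018), np.float64(0.066)], np.int64(302))
7 ([np.float64(0.069), np.float64(0.095), np.float64(0.075), np.float64(0.0)], np.int64(301))
8 ([np.float64(0.072), np.float64(-0.001), np.float64(-0.053), np.float64(0.013)], np.int64(301))
```

Emit:
{"api": "jog_arm", "payload": {"deltas": [[0, 0, 0, -0.29, 0.05, 0.35, 0.1], [0, 0, 0, -0.3, -0.03, 0.36, 0.1], [0, 0, 0, -0.3, -0.11, 0.36, 0.1], [0, 0, 0, -0.28, -0.18, 0.34, 0.1], [0, 0, 0, -0.25, -0.21, 0.3, 0.1], [0, 0, 0, -0.23, -0.27, 0.27, 0.1], [0, 0, 0, -0.19, -0.33, 0.23, 0.1], [0, 0, 0, -0.15, -0.38, 0.18, 0.1], [0, 0, 0, 0, 0, 0, 0.1], [0, 0, 0, 0, 0, 0, 0.1]]}}

```text
t: 18.35
tool_pos: [0.5304, -0.0367, 0.0547]
tool_rot: [-2.909, -0.182, -1.06]
contact_force: [-4.2, -1.5, -1.9]
opening: 0.0135
```

```bash
python3 crank.py|tail -1;  python3 -c "
from lift import *
grab('top','9');grab('side','9'); cork('9',.155,.19); print(bz('9'))"
```

```text
local TCP [-0.1074 -0.0137  0.0547] F local y,z -0.97 -1.85 wheel angle est 143.9
top 95 local rect (array([-34.9,  -0.1]), array([43.7, 12.5]), 83.8) z 0.1777 slopes deg [-4.28 -1.86]
side 46 local rect (array([-33.7,  -3.7]), array([12.4, 48.5]), 0.2) z 0.1778 slopes deg [7.6  0.48]
([np.float64(-0.025), np.float64(0.025), np.float64(-0.038), np.float64(-0.017)], np.int64(302))
```

```bash
python3 -c "
from crank import *
arc(508,568,6); arc(568,628,6)"|tail -2
```

```text
[[0, 0, 0, -0.13, -0.4, 0.15, 0.1], [0, 0, 0, -0.08, -0.43, 0.09, 0.1], [0, 0, 0, -0.03, -0.45, 0.03, 0.1], [0, 0, 0, 0.02, -0.45, -0.03, 0.1], [0, 0, 0, 0.07, -0.44, -0.09, 0.1], [0, 0, 0, 0.12, -0.42, -0.14, 0.1]]
[[0, 0, 0, 0.17, -0.38, -0.2, 0.1], [0, 0, 0, 0.21, -0.33, -0.25, 0.1], [0, 0, 0, 0.24, -0.27, -0.29, 0.1], [0, 0, 0, 0.27, -0.21, -0.32, 0.1], [0, 0, 0, 0.29, -0.13, -0.34, 0.1], [0, 0, 0, 0.3, -0.06, -0.35, 0.1]]
```

Emit:
{"api": "jog_arm", "payload": {"deltas": [[0, 0, 0, -0.13, -0.4, 0.15, 0.1], [0, 0, 0, -0.08, -0.43, 0.09, 0.1], [0, 0, 0, -0.03, -0.45, 0.03, 0.1], [0, 0, 0, 0.02, -0.45, -0.03, 0.1], [0, 0, 0, 0.07, -0.44, -0.09, 0.1], [0, 0, 0, 0.12, -0.42, -0.14, 0.1], [0, 0, 0, 0, 0, 0, 0.1], [0, 0, 0, 0, 0, 0, 0.1]]}}

```text
t: 19.12
tool_pos: [0.527, -0.01, 0.0547]
tool_rot: [-2.907, -0.183, -1.06]
contact_force: [-4.2, -2.5, -0.5]
opening: 0.0137
```

```bash
cat > look.py <<'E'
from lift import *
import sys
t=sys.argv[1]; grab('top',t);grab('side',t); cork(t,.155,.19); print(bz(t))
E
python3 crank.py|tail -1; python3 look.py 10
```

```text
local TCP [-0.1074  0.0131  0.0547] F local y,z -1.91 -0.48 wheel angle est -145.1
top 95 local rect (array([-34.7,  -0.3]), array([43. , 11.1]), 89.1) z 0.1794 slopes deg [ 7.72 -0.58]
side 43 local rect (array([-33.7,   1.7]), array([46.1, 11.8]), 89.9) z 0.1796 slopes deg [-0.05 -0.64]
([np.float64(-0.039), np.float64(0.11), np.float64(-0.061), np.float64(-0.015)], np.int64(299))
```

Emit:
{"api": "jog_arm", "payload": {"deltas": [[0, 0, 0, 0.17, -0.38, -0.2, 0.1], [0, 0, 0, 0.21, -0.33, -0.25, 0.1], [0, 0, 0, 0, 0, 0, 0.1], [0, 0, 0, 0, 0, 0, 0.1]]}}

```text
t: 19.55
tool_pos: [0.5261, -0.003, 0.0607]
tool_rot: [-2.907, -0.183, -1.06]
contact_force: [-6.3, -1.7, 0.4]
opening: 0.0138
```

```bash
python3 crank.py|tail -1; python3 look.py 11
```

```text
local TCP [-0.1074  0.0202  0.0607] F local y,z -0.92 0.41 wheel angle est -122.3
top 94 local rect (array([-35.1,  -0.2]), array([43. , 10.7]), 89.3) z 0.1795 slopes deg [1.13 0.83]
side 42 local rect (array([-33.6,   0.3]), array([45.1, 11.9]), 88.9) z 0.1799 slopes deg [ 2.55 -2.24]
([np.float64(0.067), np.float64(0.121), np.float64(-0.094), np.float64(-0.04)], np.int64(301))
```

Not lifted yet, so I continue in about 10° (0.22 mm) steps.

Emit:
{"api": "jog_arm", "payload": {"deltas": [[0, 0, 0, 0.24, -0.27, -0.29, 0.1], [0, 0, 0, 0, 0, 0, 0.1], [0, 0, 0, 0, 0, 0, 0.1]]}}

```text
t: 19.9
tool_pos: [0.5258, -0.0005, 0.0644]
tool_rot: [-2.907, -0.183, -1.06]
contact_force: [-6.2, -2.3, 0.6]
opening: 0.0138
```

```bash
python3 crank.py|tail -1; python3 look.py 12
```

```text
local TCP [-0.1074  0.0227  0.0644] F local y,z -1.46 0.62 wheel angle est -111.7
top 95 local rect (array([-34.9,  -0.3]), array([42.8, 11.2]), 89.6) z 0.1797 slopes deg [ 4.49 -1.68]
side 43 local rect (array([-33.9,  -1.3]), array([50.5, 12. ]), 89.8) z 0.1803 slopes deg [ 1.76 -1.21]
([np.float64(0.022), np.float64(0.05), np.float64(-0.015), np.float64(0.065)], np.int64(302))
```

Emit:
{"api": "jog_arm", "payload": {"deltas": [[0, 0, 0, 0.27, -0.21, -0.32, 0.1], [0, 0, 0, 0, 0, 0, 0.1], [0, 0, 0, 0, 0, 0, 0.1]]}}

```text
t: 20.25
tool_pos: [0.5255, 0.0015, 0.0686]
tool_rot: [-2.908, -0.183, -1.06]
contact_force: [-6.0, -2.2, 0.2]
opening: 0.0136
```

```bash
python3 crank.py|tail -1; python3 look.py 13
```

```text
local TCP [-0.1075  0.0248  0.0686] F local y,z -1.43 0.24 wheel angle est -101.2
top 94 local rect (array([-35.1,  -0.4]), array([43.3, 10.5]), 89.7) z 0.1798 slopes deg [12.57  0.06]
side 42 local rect (array([-33.9,  -0.6]), array([12.5, 47.2]), 0.5) z 0.1802 slopes deg [-0.41 -0.33]
([np.float64(0.011), np.float64(0.105), np.float64(-0.012), np.float64(0.081)], np.int64(299))
```

Emit:
{"api": "jog_arm", "payload": {"deltas": [[0, 0, 0, 0.29, -0.13, -0.34, 0.1], [0, 0, 0, 0, 0, 0, 0.1], [0, 0, 0, 0, 0, 0, 0.1]]}}

```text
t: 20.6
tool_pos: [0.5253, 0.0028, 0.0731]
tool_rot: [-2.908, -0.183, -1.06]
contact_force: [-5.6, -3.6, -0.1]
opening: 0.0134
```

```bash
python3 crank.py|tail -1; python3 look.py 14
```

```text
local TCP [-0.1074  0.0261  0.0731] F local y,z -2.84 -0.14 wheel angle est -90.9
top 95 local rect (array([-35.3,   0.3]), array([43.4, 12.6]), 83.1) z 0.1799 slopes deg [ 2.11 -2.95]
side 45 local rect (array([-33.7,  -2. ]), array([46.4, 12.2]), 89.2) z 0.1803 slopes deg [ 1.32 -1.22]
([np.float64(0.167), np.float64(0.232), np.float64(0.156), np.float64(0.279)], np.int64(297))
```

Emit:
{"api": "jog_arm", "payload": {"deltas": [[0, 0, 0, 0.3, -0.06, -0.35, 0.1], [0, 0, 0, 0, 0, 0, 0.1], [0, 0, 0, 0, 0, 0, 0.1]]}}

```text
t: 20.95
tool_pos: [0.5253, 0.0033, 0.0777]
tool_rot: [-2.908, -0.183, -1.06]
contact_force: [-6.3, -4.1, 0.6]
opening: 0.0132
```

```bash
python3 crank.py|tail -1; python3 look.py 15
```

```text
local TCP [-0.1074  0.0266  0.0777] F local y,z -3.31 0.61 wheel angle est -81.0
top 93 local rect (array([-35.3,  -0.3]), array([10.9, 42.8]), 0.4) z 0.1803 slopes deg [ 5.14 -1.17]
side 45 local rect (array([-33.9,   0.2]), array([11.9, 45.3]), 0.1) z 0.1804 slopes deg [ 0.36 -0.74]
([np.float64(0.47), np.float64(0.338), np.float64(0.479), np.float64(0.397)], np.int64(296))
```

Emit:
{"api": "jog_arm", "payload": {"deltas": [[0, 0, 0, -0.3, 0.06, 0.35, 0.1], [0, 0, 0, -0.29, 0.13, 0.34, 0.1], [0, 0, 0, 0, 0, 0, 0.1], [0, 0, 0, 0, 0, 0, 0.1], [0, 0, 0, 0, 0, 0, 0.1]]}}

```text
t: 21.47
tool_pos: [0.5255, 0.0016, 0.0686]
tool_rot: [-2.907, -0.183, -1.06]
contact_force: [-5.6, -3.8, 0.1]
opening: 0.0137
```

```bash
python3 crank.py|tail -1; python3 look.py 16; python3 -c "
from lift import *
for k in 'abc':
    grab('top','16'+k);grab('side','16'+k); print(bz('16'+k))"
```

```text
local TCP [-0.1074  0.0248  0.0686] F local y,z -3.07 0.14 wheel angle est -101.1
top 95 local rect (array([-34.8,  -0.2]), array([42.9, 11.4]), 89.6) z 0.1796 slopes deg [-1.06 -0.86]
side 42 local rect (array([-34.1,   1.4]), array([12.1, 47.2]), 0.6) z 0.1802 slopes deg [-0.38  0.21]
([np.float64(0.02), np.float64(-0.001), np.float64(-0.263), np.float64(-0.15)], np.int64(301))
([np.float64(0.102), np.float64(0.032), np.float64(-0.062), np.float64(-0.005)], np.int64(298))
([np.float64(0.021), np.float64(0.078), np.float64(0.025), np.float64(-0.088)], np.int64(300))
([np.float64(0.05), np.float64(0.068), np.float64(-0.047), np.float64(-0.055)], np.int64(300))
```

Emit:
{"api": "jog_arm", "payload": {"deltas": [[0, 0, 0, 0.09, -0.04, -0.1, 0.1], [0, 0, 0, 0, 0, 0, 0.1], [0, 0, 0, 0, 0, 0, 0.1]]}}

```text
t: 22.12
tool_pos: [0.5254, 0.0019, 0.0699]
tool_rot: [-2.908, -0.183, -1.06]
contact_force: [-5.7, -3.7, -1.6]
opening: 0.0138
```

```bash
python3 crank.py|tail -1; python3 -c "
from lift import *
for k in 'abc':
    grab('top','17'+k);grab('side','17'+k); print(bz('17'+k))
cork('17a',.155,.19)"
```

```text
local TCP [-0.1075  0.0252  0.0699] F local y,z -2.97 -1.58 wheel angle est -98.2
([np.float64(0.127), np.float64(0.161), np.float64(0.044), np.float64(0.015)], np.int64(299))
([np.float64(0.137), np.float64(0.03), np.float64(-0.065), np.float64(0.002)], np.int64(295))
([np.float64(0.093), np.float64(0.166), np.float64(0.066), np.float64(0.012)], np.int64(300))
top 94 local rect (array([-34.8,  -0.2]), array([42.9, 11.5]), 89.0) z 0.1799 slopes deg [ 0.8  -0.15]
side 43 local rect (array([-34.2,  -1.2]), array([53.3, 12.1]), 88.9) z 0.1799 slopes deg [ 4.65 -0.08]
```

Emit:
{"api": "jog_arm", "payload": {"deltas": [[0, 0, 0, -0.04, 0.02, 0.04, 0.1], [0, 0, 0, 0, 0, 0, 0.1], [0, 0, 0, 0, 0, 0, 0.1]]}}

```text
t: 22.67
tool_pos: [0.5255, 0.0019, 0.0695]
tool_rot: [-2.907, -0.183, -1.06]
contact_force: [-6.6, -5.0, -0.3]
opening: 0.0139
```

```bash
python3 crank.py|tail -1; python3 - <<'E'
from lift import *
A=[]
for k in 'abc':
    grab('top','18'+k);grab('side','18'+k); A.append(bz('18'+k)[0])
print(np.mean(A,0),np.mean(A))
g=p-.065*r.as_matrix()[:,2]
s,q=path(g,azdn(r),6,.6)
# weight: knob position top & yaw
for n in('top','side'):
    im,d=load(n,'0'); Pt=pts(n,d); hsv=cv2.cvtColor(im,cv2.COLOR_RGB2HSV).astype(int)
    reg=(d>0)&(abs(Pt[...,0]-.512)<.05)&(abs(Pt[...,1]+.267)<.05)
    kn=reg&(Pt[...,2]>.05); Q=Pt[kn]; print(n,'knob',kn.sum(),Q.mean(0),rect(Q[:,:2]))
    bd=reg&(Pt[...,2]>.026)&(Pt[...,2]<.036); print(' body top',bd.sum(),rect(Pt[bd][:,:2]))
    fr=reg&(Pt[...,2]>.01); print(' all',rect(Pt[fr][:,:2]))
    brass=reg&(hsv[...,0]>12)&(hsv[...,0]<32)&(hsv[...,1]>110)&(hsv[...,2]>90); v,u=np.nonzero(brass); print(' brass px',u.mean(),v.mean(),len(u))
E
```

```text
local TCP [-0.1074  0.0251  0.0695] F local y,z -4.17 -0.28 wheel angle est -99.1
[-0.002       0.06033333 -0.058       0.034     ] 0.008583333333333333
max turn 0.08 max mm 17.1 joint frac 0.35 ikerr 4.1185999055670663e-10 q [-0.31 -0.6   2.48  0.45  0.67  0.87]
[[0.001, 0, 0.001, 0, 0, -0.46, 0.6], [0, 0, 0, 0, 0, -1.08, 0.6], [0, 0, 0, 0, 0, -1.71, 0.6], [0, 0, 0, 0, 0, -1.71, 0.6], [0, 0, 0, 0, -0.01, -1.08, 0.6], [0, 0, 0, 0, 0, -0.46, 0.6]]
top knob 50 [ 0.51371125 -0.26767246  0.0561052 ] (array([ 513.7, -267.9]), array([18.6, 17.6]), 3.8)
 body top 206 (array([ 513.7, -268.1]), array([35.8, 56.3]), 18.1)
 all (array([ 513.5, -268.1]), array([36.3, 56.3]), 18.2)
 brass px 358.9767441860465 246.41860465116278 43
side knob 26 [ 0.51033354 -0.26587841  0.0560662 ] (array([ 510.3, -266.5]), array([16.3, 21.4]), 11.9)
 body top 87 (array([ 509.5, -265.2]), array([36.2, 53.4]), 18.9)
 all (array([ 509.3, -263.8]), array([36.8, 56.3]), 19.2)
 brass px 333.1666666666667 174.33333333333334 18
```

Emit:
{"api": "jog_arm", "payload": {"deltas": [[0, 0, 0, 0, 0, 0, 0.25], [0, 0, 0, 0, 0, 0, 0.4], [0, 0, 0, 0, 0, 0, 0.5], [0, 0, 0, 0, 0, 0, 0.6], [0, 0, 0, 0, 0, -0.46, 0.6], [0, 0, 0, 0, 0, -1.08, 0.6], [0, 0, 0, 0, 0, -1.71, 0.6], [0, 0, 0, 0, 0, -1.71, 0.6], [0, 0, 0, 0, 0, -1.08, 0.6], [0, 0, 0, 0, 0, -0.46, 0.6], [0, 0, 0, 0, 0, 0, 0.6]]}}

```text
t: 23.88
tool_pos: [0.4841, -0.0034, 0.1202]
tool_rot: [-2.907, -0.183, -1.064]
contact_force: [1.3, -0.4, -0.6]
opening: 0.0512
```

```bash
python3 - <<'E'
from lift import *
show()
s,q=path(np.array([.49,-.10,.17]),(10,75),8,.6)
s,q=path(np.array([.512,-.267,.11]),(18.3,90),10,.6,s,q)
A=[]
for k in 'ab':
    grab('top','19'+k);grab('side','19'+k); A.append(bz('19'+k)[0])
print(np.mean(A,0),np.mean(A)); cork('19a',.155,.19)
E
```

```text
t 23.88 q [-0.308 -0.607  2.477  0.45   0.667  0.867] p [ 0.4841 -0.0034  0.1202] F [ 1.28 -0.42 -0.64] op 0.0512
axes x,y,z
 [[ 0.758  0.097  0.645]
 [ 0.125 -0.992  0.002]
 [ 0.64   0.079 -0.764]]
max turn 5.19 max mm 22.2 joint frac 0.38 ikerr 1.0174449048029608e-09 q [-0.43 -0.34  2.13  0.16  1.15  0.92]
[[0.003, -0.02, 0, 0.13, 0.45, -0.19, 0.6], [0.003, -0.041, -0.004, 0.24, 0.89, -0.4, 0.6], [0.004, -0.069, -0.006, 0.38, 1.52, -0.69, 0.6], [0.005, -0.09, -0.009, 0.42, 1.97, -0.94, 0.6], [0.005, -0.089, -0.009, 0.32, 1.96, -0.98, 0.6], [0.002, -0.07, -0.007, 0.16, 1.52, -0.78, 0.6], [0.002, -0.04, -0.005, 0.05, 0.89, -0.47, 0.6], [0, -0.021, -0.002, 0.02, 0.44, -0.23, 0.6]]
max turn 2.88 max mm 29.6 joint frac 0.33 ikerr 1.4291784838915685e-09 q [-0.61  0.07  1.84  0.    1.23  0.64]
[[0.002, -0.009, -0.005, -0.08, 0.58, 0.19, 0.6], [0.002, -0.016, -0.008, -0.13, 1, 0.34, 0.6], [0.003, -0.026, -0.014, -0.24, 1.68, 0.56, 0.6], [0.004, -0.036, -0.02, -0.34, 2.37, 0.79, 0.6], [0.003, -0.044, -0.024, -0.42, 2.77, 0.93, 0.6], [0.003, -0.043, -0.024, -0.45, 2.77, 0.94, 0.6], [0.001, -0.037, -0.02, -0.41, 2.34, 0.81, 0.6], [0.001, -0.026, -0.015, -0.29, 1.67, 0.59, 0.6], [0, -0.015, -0.008, -0.19, 0.98, 0.35, 0.6], [0, -0.009, -0.005, -0.11, 0.58, 0.21, 0.6]]
[ 0.007   0.0725  0.013  -0.029 ] 0.015875
top 94 local rect (array([-35. ,  -0.3]), array([43.2, 10.9]), 89.4) z 0.1801 slopes deg [ 5.33 -0.84]
side 45 local rect (array([-33.8,   0.3]), array([12.1, 45.2]), 0.5) z 0.18 slopes deg [7.31 0.64]
```

Emit:
{"api": "jog_arm", "payload": {"deltas": [[0.003, -0.02, 0, 0.13, 0.45, -0.19, 0.6], [0.003, -0.041, -0.004, 0.24, 0.89, -0.4, 0.6], [0.004, -0.069, -0.006, 0.38, 1.52, -0.69, 0.6], [0.005, -0.09, -0.009, 0.42, 1.97, -0.94, 0.6], [0.005, -0.089, -0.009, 0.32, 1.96, -0.98, 0.6], [0.002, -0.07, -0.007, 0.16, 1.52, -0.78, 0.6], [0.002, -0.04, -0.005, 0.05, 0.89, -0.47, 0.6], [0, -0.021, -0.002, 0.02, 0.44, -0.23, 0.6]]}}

```text
t: 24.75
tool_pos: [0.4912, -0.1011, 0.1689]
tool_rot: [-3.081, -0.269, -0.399]
contact_force: [0.2, 0.7, 0.5]
opening: 0.0512
```

Emit:
{"api": "jog_arm", "payload": {"deltas": [[0.002, -0.009, -0.005, -0.08, 0.58, 0.19, 0.6], [0.002, -0.016, -0.008, -0.13, 1, 0.34, 0.6], [0.003, -0.026, -0.014, -0.24, 1.68, 0.56, 0.6], [0.004, -0.036, -0.02, -0.34, 2.37, 0.79, 0.6], [0.003, -0.044, -0.024, -0.42, 2.77, 0.93, 0.6], [0.003, -0.043, -0.024, -0.45, 2.77, 0.94, 0.6], [0.001, -0.037, -0.02, -0.41, 2.34, 0.81, 0.6], [0.001, -0.026, -0.015, -0.29, 1.67, 0.59, 0.6], [0, -0.015, -0.008, -0.19, 0.98, 0.35, 0.6], [0, -0.009, -0.005, -0.11, 0.58, 0.21, 0.6], [0, 0, 0, 0, 0, 0, 0.6], [0, 0, 0, 0, 0, 0, 0.6]]}}

```text
t: 25.75
tool_pos: [0.5113, -0.2659, 0.1076]
tool_rot: [-3.099, -0.5, 0.004]
contact_force: [-0.4, -0.5, 0.2]
opening: 0.0513
```

```bash
python3 - <<'E'
from path import *
show(); print(azdn(r))
s,q=path(np.array([.512,-.267,.053]),(18.3,90),7,.6)
E
```

```text
t 25.75 q [-0.609  0.075  1.844 -0.     1.226  0.643] p [ 0.5113 -0.2659  0.1076] F [-0.42 -0.5   0.2 ] op 0.0513
axes x,y,z
 [[ 0.949  0.314 -0.002]
 [ 0.314 -0.949 -0.003]
 [-0.003  0.002 -1.   ]]
(np.float64(18.317105435664345), np.float64(90.13520489423011))
max turn 0.17 max mm 13.1 joint frac 0.09 ikerr 2.2080037451188697e-13 q [-0.61  0.15  1.87 -0.    1.13  0.64]
[[-0.003, 0, 0, 0, 0.01, 0.3, 0.6], [0, 0, 0, 0.01, 0.01, 0.67, 0.6], [0, 0.001, 0, 0.01, 0.03, 1.1, 0.6], [0, 0, 0, 0.01, 0.03, 1.31, 0.6], [0, 0.001, 0, 0, 0.02, 1.11, 0.6], [0, 0, 0, 0.01, 0.02, 0.66, 0.6], [0, 0, 0, 0, 0.01, 0.31, 0.6]]
```

Emit:
{"api": "jog_arm", "payload": {"deltas": [[-0.003, 0, 0, 0, 0.01, 0.3, 0.6], [0, 0, 0, 0.01, 0.01, 0.67, 0.6], [0, 0.001, 0, 0.01, 0.03, 1.1, 0.6], [0, 0, 0, 0.01, 0.03, 1.31, 0.6], [0, 0.001, 0, 0, 0.02, 1.11, 0.6], [0, 0, 0, 0.01, 0.02, 0.66, 0.6], [0, 0, 0, 0, 0.01, 0.31, 0.6], [0, 0, 0, 0, 0, 0, 0.6], [0, 0, 0, 0, 0, 0, 0.6]], "grip_force": 60}}

```text
t: 26.5
tool_pos: [0.5124, -0.268, 0.0532]
tool_rot: [3.101, 0.499, -0.0]
contact_force: [-0.5, 0.6, 0.7]
opening: 0.0509
```

Emit:
{"api": "jog_arm", "payload": {"deltas": [[0, 0, 0, 0, 0, 0, 0.45], [0, 0, 0, 0, 0, 0, 0.3], [0, 0, 0, 0, 0, 0, 0.2], [0, 0, 0, 0, 0, 0, 0.15], [0, 0, 0, 0, 0, 0, 0.15], [0, 0, 0, 0, 0, 0, 0.15]]}}

```text
t: 27.0
tool_pos: [0.5128, -0.2681, 0.0543]
tool_rot: [3.1, 0.5, 0.001]
contact_force: [-1.7, 1.4, 5.9]
opening: 0.0179
```

```bash
python3 - <<'E'
from path import *
show(); print(azdn(r))
s,q=path(p+[0,0,.03],azdn(r),5,.15)
E
```

```text
t 27.0 q [-6.100e-01  1.490e-01  1.864e+00 -1.000e-03  1.126e+00  6.420e-01] p [ 0.5128 -0.2681  0.0543] F [-1.71  1.44  5.92] op 0.0179
axes x,y,z
 [[ 0.949  0.314  0.   ]
 [ 0.314 -0.949  0.002]
 [ 0.001 -0.002 -1.   ]]
(np.float64(18.31194398379899), np.float64(89.97926508275845))
max turn 0.11 max mm 10.0 joint frac 0.07 ikerr 5.39454998247564e-09 q [-0.61  0.11  1.85  0.    1.18  0.64]
[[0.002, 0, 0, 0, 0, -0.28, 0.15], [0, 0, 0, 0, 0, -0.72, 0.15], [0, 0, 0, 0, 0, -1, 0.15], [0, 0, 0, 0, 0, -0.72, 0.15], [0, 0, 0, 0, 0, -0.28, 0.15]]
```

Emit:
{"api": "jog_arm", "payload": {"deltas": [[0, 0, 0, 0, 0, -0.28, 0.15], [0, 0, 0, 0, 0, -0.72, 0.15], [0, 0, 0, 0, 0, -1, 0.15], [0, 0, 0, 0, 0, -0.72, 0.15], [0, 0, 0, 0, 0, -0.28, 0.15], [0, 0, 0, 0, 0, 0, 0.15], [0, 0, 0, 0, 0, 0, 0.15]]}}

```text
t: 27.58
tool_pos: [0.5125, -0.268, 0.0837]
tool_rot: [3.1, 0.499, 0.0]
contact_force: [-0.1, 0.4, -4.6]
opening: 0.0178
```

```bash
python3 - <<'E'
from path import *
show(); print(azdn(r))
s,q=path([.513,-.268,.285],(18.3,90),12,.15)
s,q=path(stand(0,0,.285),(SA,90),18,.15,s,q)
E
```

```text
t 27.58 q [-6.100e-01  1.070e-01  1.854e+00 -1.000e-03  1.179e+00  6.420e-01] p [ 0.5125 -0.268   0.0837] F [-0.06  0.39 -4.64] op 0.0178
axes x,y,z
 [[ 0.949  0.314  0.   ]
 [ 0.314 -0.949  0.002]
 [ 0.001 -0.002 -1.   ]]
(np.float64(18.305313684894447), np.float64(89.99937324593343))
max turn 0.11 max mm 28.0 joint frac 0.19 ikerr 2.3264807011343658e-10 q [-0.61 -0.07  1.69  0.    1.53  0.64]
[[0.002, 0, 0, 0, 0, -0.56, 0.15], [0, 0, 0, 0, 0, -0.85, 0.15], [0, 0, 0, 0.01, 0, -1.38, 0.15], [0, 0, 0, 0, 0, -1.98, 0.15], [0, 0, 0, 0.01, 0.01, -2.5, 0.15], [0, 0, 0, 0.01, 0, -2.8, 0.15], [0, 0, 0, 0, 0, -2.8, 0.15], [0, 0, 0, 0.01, 0, -2.49, 0.15], [0, 0, 0, 0, 0, -1.98, 0.15], [0, 0, 0, 0.01, 0, -1.38, 0.15], [0, 0, 0, 0, 0, -0.86, 0.15], [0, 0, 0, 0, 0, -0.55, 0.15]]
max turn 1.09 max mm 26.8 joint frac 0.25 ikerr 5.88916590393471e-11 q [-0.13  0.06  1.55  0.    1.53  1.31]
[[0, 0, 0.003, 0.34, -0.36, 0, 0.15], [0, 0, 0.005, 0.44, -0.46, 0, 0.15], [0, 0, 0.006, 0.6, -0.64, 0, 0.15], [0, 0, 0.008, 0.82, -0.89, 0, 0.15], [0, 0, 0.01, 1.07, -1.17, 0, 0.15], [0, 0, 0.014, 1.31, -1.47, 0, 0.15], [0, 0, 0.015, 1.51, -1.73, 0, 0.15], [0, 0, 0.017, 1.64, -1.95, 0, 0.15], [0, 0, 0.018, 1.69, -2.08, 0, 0.15], [0, 0, 0.019, 1.65, -2.1, 0, 0.15], [0, 0, 0.017, 1.54, -2.04, 0, 0.15], [0, 0, 0.015, 1.35, -1.86, 0, 0.15]]
[[0, 0, 0.014, 1.13, -1.6, 0, 0.15], [0, 0, 0.01, 0.9, -1.31, 0, 0.15], [0, 0, 0.008, 0.67, -1.01, 0, 0.15], [0, 0, 0.006, 0.49, -0.73, 0.01, 0.15], [0, 0, 0.005, 0.34, -0.53, 0, 0.15], [0, 0, 0.003, 0.27, -0.42, 0, 0.15]]
```

The weight is held (Fz -4.6 N, matching 0.46 kg). Next I carry it over the bridge.

Emit:
{"api": "jog_arm", "payload": {"deltas": [[0.002, 0, 0, 0, 0, -0.56, 0.15], [0, 0, 0, 0, 0, -0.85, 0.15], [0, 0, 0, 0.01, 0, -1.38, 0.15], [0, 0, 0, 0, 0, -1.98, 0.15], [0, 0, 0, 0.01, 0.01, -2.5, 0.15], [0, 0, 0, 0.01, 0, -2.8, 0.15], [0, 0, 0, 0, 0, -2.8, 0.15], [0, 0, 0, 0.01, 0, -2.49, 0.15], [0, 0, 0, 0, 0, -1.98, 0.15], [0, 0, 0, 0.01, 0, -1.38, 0.15], [0, 0, 0, 0, 0, -0.86, 0.15], [0, 0, 0, 0, 0, -0.55, 0.15]]}}

```text
t: 28.58
tool_pos: [0.5132, -0.2681, 0.2864]
tool_rot: [3.101, 0.5, 0.001]
contact_force: [-0.3, -0.9, -4.1]
opening: 0.0177
```

Emit:
{"api": "jog_arm", "payload": {"deltas": [[0, 0, 0.003, 0.34, -0.36, 0, 0.15], [0, 0, 0.005, 0.44, -0.46, 0, 0.15], [0, 0, 0.006, 0.6, -0.64, 0, 0.15], [0, 0, 0.008, 0.82, -0.89, 0, 0.15], [0, 0, 0.01, 1.07, -1.17, 0, 0.15], [0, 0, 0.014, 1.31, -1.47, 0, 0.15], [0, 0, 0.015, 1.51, -1.73, 0, 0.15], [0, 0, 0.017, 1.64, -1.95, 0, 0.15], [0, 0, 0.018, 1.69, -2.08, 0, 0.15], [0, 0, 0.019, 1.65, -2.1, 0, 0.15], [0, 0, 0.017, 1.54, -2.04, 0, 0.15], [0, 0, 0.015, 1.35, -1.86, 0, 0.15]]}}

```text
t: 29.58
tool_pos: [0.6063, -0.068, 0.2829]
tool_rot: [-3.128, -0.271, 0.005]
contact_force: [-0.1, 0.0, -4.4]
opening: 0.0176
```

Emit:
{"api": "jog_arm", "payload": {"deltas": [[0, 0, 0.014, 1.13, -1.6, 0, 0.15], [0, 0, 0.01, 0.9, -1.31, 0, 0.15], [0, 0, 0.008, 0.67, -1.01, 0, 0.15], [0, 0, 0.006, 0.49, -0.73, 0, 0.15], [0, 0, 0.005, 0.34, -0.53, 0, 0.15], [0, 0, 0.003, 0.27, -0.42, 0, 0.15], [0, 0, 0, 0, 0, 0, 0.15], [0, 0, 0, 0, 0, 0, 0.15], [0, 0, 0, 0, 0, 0, 0.15]]}}

```text
t: 30.33
tool_pos: [0.6351, -0.01, 0.2848]
tool_rot: [-3.135, -0.198, 0.001]
contact_force: [-0.3, -0.4, -4.5]
opening: 0.0174
```

```bash
python3 - <<'E'
from lift import *
show(); print(azdn(r)); print('local',(p[:2]-S0)@SX,(p[:2]-S0)@SY)
im,d=grab('top','20');im2,d2=grab('side','20')
W=np.zeros((480,800,3),np.uint8); W[:,:400]=cv2.resize(im[150:246,225:305],(400,480)); W[:,400:]=cv2.resize(im2[110:206,235:315],(400,480)); save('over.png',W)
for n in('top','side'):
    im,d=load(n,'20'); Pt=pts(n,d); c0=np.array([.6367,-.0099]) if n=='top' else np.array([.6331,-.0085])
    L=np.stack([(Pt[...,:2]-c0)@SX,(Pt[...,:2]-c0)@SY,Pt[...,2]],-1)
    m=(d>0)&(L[...,2]>.235)&(L[...,2]<.267)&(abs(L[...,0])<.06)&(abs(L[...,1])<.06)
    print(n,m.sum(),rect(L[m][:,:2]),L[m].min(0),L[m].max(0),np.percentile(L[m][:,2],[5,50,95]))
E
```

```text
t 30.33 q [-0.133  0.06   1.553  0.     1.529  1.312] p [ 0.6351 -0.01    0.2848] F [-0.34 -0.4  -4.45] op 0.0174
axes x,y,z
 [[ 0.992  0.126 -0.001]
 [ 0.126 -0.992 -0.   ]
 [-0.001  0.    -1.   ]]
(np.float64(7.210642293783244), np.float64(90.03773844107332))
local -0.00017946913429929396 -0.0005104984473863473
top 159 (array([-9.5,  0.3]), array([19.7, 54.4]), 0.2) [-0.01940742 -0.02697268  0.23607179] [0.00030191 0.02747411 0.26394009] [0.24011721 0.25947706 0.26247044]
side 217 (array([-0.9,  1.9]), array([58.4, 36.7]), 89.0) [-0.01918817 -0.02701146  0.23518171] [0.01769104 0.03141647 0.26679158] [0.23722101 0.25611608 0.26254981]
```

View pics/over.png

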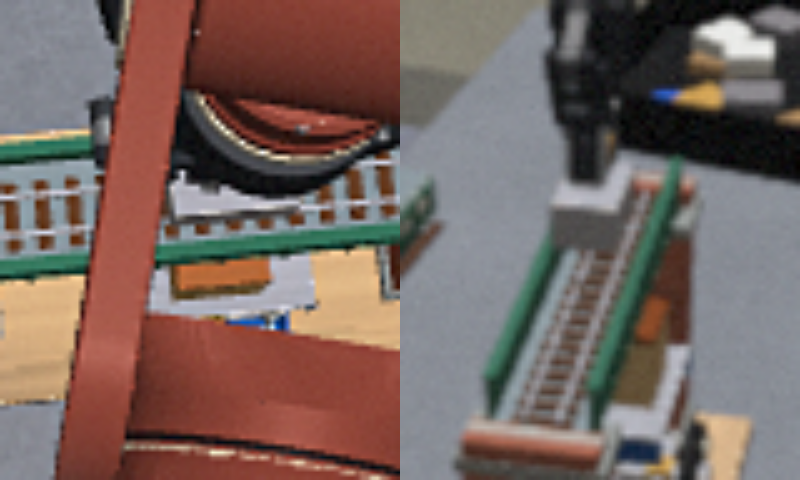

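The weight hangs centred between the girders: at (590,205) in the side crop and (235,200) in the top crop, measured within 1 mm and 1° of the middle. Lowering now.

Emit:
{"api": "jog_arm", "payload": {"deltas": [[0, 0, 0, 0.08, 0, 0.25, 0.15], [0, 0, 0, 0, 0, 0.45, 0.15], [0, 0, 0, 0, 0, 0.6, 0.15], [0, 0, 0, 0, 0, 0.7, 0.15], [0, 0, 0, 0, 0, 0.6, 0.15], [0, 0, 0, 0, 0, 0.45, 0.15], [0, 0, 0, 0, 0, 0.3, 0.15], [0, 0, 0, 0, 0, 0.2, 0.15], [0, 0, 0, 0, 0, 0.1, 0.15], [0, 0, 0, 0, 0, 0, 0.15], [0, 0, 0, 0, 0, 0, 0.15]]}}

```text
t: 31.35
tool_pos: [0.6362, -0.0094, 0.2487]
tool_rot: [-3.135, -0.199, -0.0]
contact_force: [0.4, 0.7, -4.5]
opening: 0.0176
```

```bash
python3 - <<'E'
from lift import *
show(); print('local',(p[:2]-S0)@SX,(p[:2]-S0)@SY); grab('top','21');grab('side','21'); print(bz('21'))
E
```

```text
t 31.35 q [-1.320e-01  8.200e-02  1.590e+00  1.000e-03  1.470e+00  1.312e+00] p [ 0.6362 -0.0094  0.2487] F [ 0.39  0.68 -4.53] op 0.0176
axes x,y,z
 [[ 0.992  0.126  0.   ]
 [ 0.126 -0.992 -0.001]
 [ 0.     0.001 -1.   ]]
local 0.0009954304259235972 8.072721156285235e-06
([np.float64(0.118), np.float64(0.015), np.float64(-0.078), np.float64(0.17)], np.int64(300))
```

Emit:
{"api": "jog_arm", "payload": {"deltas": [[0, 0, 0, 0, 0, 0.08, 0.15], [0, 0, 0, 0, 0, 0.08, 0.15], [0, 0, 0, 0, 0, 0.08, 0.15], [0, 0, 0, 0, 0, 0, 0.15], [0, 0, 0, 0, 0, 0, 0.15]]}}

```text
t: 31.87
tool_pos: [0.6359, -0.0093, 0.2457]
tool_rot: [-3.135, -0.199, 0.001]
contact_force: [0.1, -0.6, -4.2]
opening: 0.0176
```

Emit:
{"api": "jog_arm", "payload": {"deltas": [[0, 0, 0, 0, 0, 0.06, 0.15], [0, 0, 0, 0, 0, 0.06, 0.15], [0, 0, 0, 0, 0, 0, 0.15], [0, 0, 0, 0, 0, 0, 0.15]]}}

```text
t: 32.2
tool_pos: [0.636, -0.0094, 0.2446]
tool_rot: [-3.135, -0.198, 0.001]
contact_force: [-1.5, 0.3, -4.4]
opening: 0.0179
```

Emit:
{"api": "jog_arm", "payload": {"deltas": [[0, 0, 0, 0, 0, 0.05, 0.15], [0, 0, 0, 0, 0, 0, 0.15], [0, 0, 0, 0, 0, 0, 0.15]]}}

```text
t: 32.45
tool_pos: [0.6361, -0.0093, 0.2445]
tool_rot: [-3.135, -0.199, 0.0]
contact_force: [-0.3, 0.2, -3.5]
opening: 0.0179
```

Touching down now (z holds and Fz is easing). I ease the load over and check.

Emit:
{"api": "jog_arm", "payload": {"deltas": [[0, 0, 0, 0, 0, 0.05, 0.15], [0, 0, 0, 0, 0, 0.03, 0.15], [0, 0, 0, 0, 0, 0, 0.15], [0, 0, 0, 0, 0, 0, 0.15]]}}

```text
t: 32.78
tool_pos: [0.6363, -0.0093, 0.2444]
tool_rot: [-3.135, -0.199, -0.001]
contact_force: [-2.1, 1.4, 0.9]
opening: 0.0178
```

```bash
python3 - <<'E'
from lift import *
show(); grab('top','22');grab('side','22'); print(bz('22'))
E
```

```text
t 32.78 q [-1.320e-01  8.400e-02  1.595e+00  1.000e-03  1.462e+00  1.312e+00] p [ 0.6363 -0.0093  0.2444] F [-2.13  1.39  0.94] op 0.0178
axes x,y,z
 [[ 0.992  0.126  0.001]
 [ 0.126 -0.992 -0.001]
 [ 0.001  0.001 -1.   ]]
([np.float64(0.024), np.float64(0.03), np.float64(-0.128), np.float64(0.057)], np.int64(299))
```

Emit:
{"api": "jog_arm", "payload": {"deltas": [[0, 0, 0, 0, 0, 0, 0.26], [0, 0, 0, 0, 0, 0, 0.32], [0, 0, 0, 0, 0, 0, 0.4], [0, 0, 0, 0, 0, 0, 0.5], [0, 0, 0, 0, 0, -0.2, 0.5], [0, 0, 0, 0, 0, -0.5, 0.5], [0, 0, 0, 0, 0, -1, 0.5], [0, 0, 0, 0, 0, -1.5, 0.5], [0, 0, 0, 0, 0, -2, 0.5], [0, 0, 0, 0, 0, -2, 0.5], [0, 0, 0, 0, 0, -1.5, 0.5], [0, 0, 0, 0, 0, -1, 0.5]]}}

```text
t: 33.88
tool_pos: [0.6368, -0.0095, 0.3447]
tool_rot: [3.135, 0.199, 0.007]
contact_force: [-0.3, -0.9, 0.7]
opening: 0.0425
```

Emit:
{"api": "jog_arm", "payload": {"deltas": [[0, 0, 0, -0.5, 0, -0.5, 0.5], [0, 0, 0, -1.5, 0, 0, 0.5], [0, 0, 0, -2.5, 0, 0, 0.5], [0, 0, 0, -2.5, 0, 0, 0.5], [0, 0, 0, -2.5, 0, 0, 0.5], [0, 0, 0, -2.5, 0, 0, 0.5], [0, 0, 0, -2.5, 0, 0, 0.5], [0, 0, 0, -2.5, 0, 0, 0.5], [0, 0, 0, -1.5, 0, 0, 0.5], [0, 0, 0, -0.5, 0, 0, 0.5], [0, 0, 0, 0, 0, 0, 0.5], [0, 0, 0, 0, 0, 0, 0.5]]}}

```text
t: 34.88
tool_pos: [0.4477, -0.0334, 0.3453]
tool_rot: [-3.134, -0.198, 0.001]
contact_force: [0.6, 0.3, 0.3]
opening: 0.0426
```

```bash
python3 - <<'E'
from lift import *
show(); A=[]
for k in 'ab':
    grab('top','23'+k);grab('side','23'+k); A.append(bz('23'+k)[0])
print('lift mm',np.mean(A,0).round(3)); cork('23a',.155,.19)
for n in('top','side'):
    im,d=load(n,'23a'); Pt=pts(n,d); hsv=cv2.cvtColor(im,cv2.COLOR_RGB2HSV).astype(int); c0=np.array([.6367,-.0099]) if n=='top' else np.array([.6331,-.0085])
    L=np.stack([(Pt[...,:2]-c0)@SX,(Pt[...,:2]-c0)@SY,Pt[...,2]],-1); 
    wm=(d>0)&(L[...,2]>.217)&(L[...,2]<.223)&(abs(L[...,0])<.03)&(abs(L[...,1])<.05); print(n,'weight top',wm.sum(),rect(L[wm][:,:2]),np.median(L[wm][:,2]))
    g=(d>0)&(hsv[...,0]>60)&(hsv[...,0]<95)&(hsv[...,1]>90)&(L[...,2]>.205)&(abs(L[...,0])<.05)&(abs(L[...,1])<.2); print(' girders world',rect(Pt[g][:,:2]))
    im0,_=load(n,'0'); 
    if n=='top':
        for nm,(x,y) in dict(wagon=(265,139),jar=(145,162),glue=(370,167)).items():
            a=im0[y-14:y+15,x-18:x+19].astype(float); b=im[y-14:y+15,x-18:x+19].astype(float); print('  diff',nm,abs(a-b).mean().round(2))
im,_=load('top','23a');im2,_=load('side','23a')
W=np.zeros((480,800,3),np.uint8); W[:,:400]=cv2.resize(im[150:246,225:305],(400,480)); W[:,400:]=cv2.resize(im2[130:250,230:330],(400,480)); save('final.png',W)
E
```

```text
t 34.88 q [-2.410e-01 -4.200e-01  1.875e+00  1.000e-03  1.687e+00  1.204e+00] p [ 0.4477 -0.0334  0.3453] F [0.65 0.26 0.28] op 0.0426
axes x,y,z
 [[ 0.992  0.126 -0.   ]
 [ 0.126 -0.992 -0.001]
 [-0.     0.001 -1.   ]]
lift mm [-0.002  0.076 -0.132  0.04 ]
top 94 local rect (array([-35. ,  -0.3]), array([11.2, 43.1]), 0.6) z 0.1801 slopes deg [ 7.58 -0.16]
side 43 local rect (array([-33.9,   0.2]), array([12.2, 45.3]), 0.6) z 0.1801 slopes deg [-1.43  0.45]
top weight top 312 (array([ 5.8, -8.7]), array([75.2, 53.2]), 83.2) 0.22011351383623073
 girders world (array([636.4, -10.1]), array([ 60.6, 258.7]), 7.3)
  diff wagon 6.14
  diff jar 6.27
  diff glue 6.04
side weight top 120 (array([-7.3,  5.9]), array([66.2, 57.1]), 79.8) 0.2199630842429133
 girders world (array([633.4, -10.3]), array([ 59.9, 268.4]), 7.6)
```

View pics/final.png

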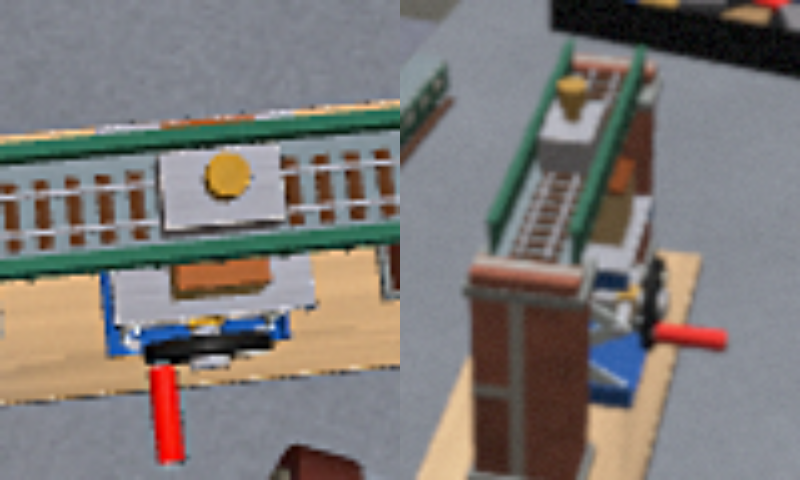

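The final view shows the weight lengthwise between the girders (222,188 in the top crop), right above the block, whose cork strip shows at (221,275). The bridge is square, and the lift is about 0 at both ends. I'm handing the job in.

```bash
python3 -c "
from station import ctrl
print(ctrl.finish_job())"
```

```text
the job is handed in; nothing more can be done
None
```

The job is handed in, at about 35 s on the robot's clock. The block props the bridge, the weight sits on the rails right above it, and the bridge is on its piers.

- **Block:** I gripped the middle-sized block and tipped it cork up. It had sagged about 7° in the grip, so I levelled it before sliding it crosswise onto the platform. It lies within about 1 mm of the middle, under 1° off square.
- **Jack:** I wound it about 1.5 turns. The first winding overshot and lifted the bridge for a moment, by about 0.4 mm on the depth readings. I wound back until the lift read zero; by crank angle the cork is within about 0.02 mm of contact, closer than the pictures can show.
- **Weight:** I lowered it gently until the rails carried it. It hung centred to within about 1 mm and 1° just before, and the final picture shows it lengthwise between the girders above the block.
- **Last checks:** The lift at the bridge's ends read between -0.13 and +0.08 mm, near the noise of the readings. The bridge's yaw stayed at about 7.3°, within measurement scatter. The top camera showed no change beyond noise at the wagon, jar and bottle. The robot touches nothing.
- **Disagreements:** The two cameras differ by 2 to 3 mm in absolute position, so I placed things relative to the bridge within each camera. My last mask for the weight's outline also picked up other surfaces, so its final place is judged from the picture and the arm's pose.

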